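# Index, engage, load and clamp the drilling dial

### The job

Get the indexing table ready for drilling: turn its free dial by the handle post until the post stands at the brass pointer and the detent has clicked in there, then ease the gear knob in the middle down while rocking the spindle by it to and fro, without forcing the teeth, until they mesh and the knob is fully down. Lay every turning blank from the bench in a cradle of its own on the dial, pushed home against the cradle's end stop: swing that cradle's clamp bar aside first and back square across the blank afterwards. Leave the dial in that detent with the gear fully in mesh, and leave the other things on the bench where they are.

Things in the scene. Friction and masses are not known exactly. Their poses are not given: they have to be found in the camera images.
- table_axis (a point): vertical axis of the indexing table at the height of its dial's upper face (58 mm above the worktop). Grey cast base 190 x 190 mm, finned motor behind; on it a steel dial, 250 mm across, that turns by hand either way without end (about 0.1 N m). The point's x axis points to the motor, -x to the brass pointer and its detent block. Fixed, but elsewhere at each start.
- handle (a point): handle of the dial: upright black round post, 18 mm across, 60 mm high, on the dial 90 mm from the axis. The point lies on the post's own axis, 44 mm above the dial's upper face (16 mm below the post's top): the point to hold. It goes round with the dial.
- index_mark (a point): fixed point over the dial, in line with the brass pointer, 90 mm from the axis, where the point handle must come. A spring roller beside the pointer drops between two ribs on the dial's rim there, and likewise at every quarter turn. Getting into or out of a detent takes about 0.7 N m (8 N at the handle).
- dial (a joint): angle of the dial, rad, anticlockwise from above; 0 (or a whole turn) with the handle at the pointer; detents at every pi/2. At the start it stands anywhere at least 0.5 rad from there.
- gear_knob (a point): centre of the gear-change knob: black, ribbed, round, 40 mm across, 32 mm high, upright on the table's axis. Fixed to it below, on the drive spindle, is a steel spur gear of 12 teeth, 60 mm across, its underside 44 mm below the point, that drops into a ring of 12 inner teeth in the dial's hub (84 mm across, rising 20 mm above the dial).
- gear (a joint): how far the knob with its gear is pressed down, m: 0 raised (as at the start), about 0.0025 when tooth stands on tooth, 0.016 fully down in mesh. It slides stiffly (about 5 N) and stays where it is left. The teeth slide in within about 0.06 rad either side of a gap; gaps come every 0.52 rad (30 degrees) of spindle turn.
- spindle (a joint): angle of the drive spindle with knob and gear, rad, anticlockwise from above, turned by the knob, stiffly (about 0.3 N m). At the start it stands so that with the dial in any detent teeth meet teeth. Once in mesh, spindle and dial turn together but for about 0.06 rad of play each way.
- seat_0 (a point): middle of a blank that is home in the cradle opposite the handle (seen from above), 23 mm above the dial; the three cradles are alike. x axis outward from the table's axis, y along the cradle, +y to its end stop. The cradle is two plywood saddles, each 22 mm long, their middles 42 mm either side of the point; their floors are 12 mm above the dial.
- seat_1 (a point): middle of a blank that is home in the cradle a quarter turn clockwise from the handle (seen from above), 23 mm above the dial; the three cradles are alike. x axis outward from the table's axis, y along the cradle, +y to its end stop. The saddles' cheeks stand 27 mm apart and 12 mm above the floors; between the two saddles 62 mm are open for fingers, down to the dial.
- seat_2 (a point): middle of a blank that is home in the cradle a quarter turn anticlockwise from the handle (seen from above), 23 mm above the dial; the three cradles are alike. x axis outward from the table's axis, y along the cradle, +y to its end stop. The end stop is a steel plate 30 mm high, its face 75 mm from the point in +y.
- clamp_0_grip (a point): clamp bar of cradle 0: aluminium, 56 x 12 x 7 mm, its top 43.5 mm above the dial; it swings level about a pivot (in seat_0's frame 25 mm from it in -x, 42 mm in +y). This point: middle of the bar's upright round black peg, 12 mm across, 24 mm high (top 68 mm above the dial), 38 mm from the pivot: take or push it there, fingertips above the bar.
- clamp_0 (a joint): angle of clamp bar 0, rad: 0 square across the cradle (shut, with 2.5 mm to spare over a blank), growing anticlockwise from above; from 1.3 to its stop at 1.65 it stands clear, beside the cradle, and a blank can go in. Left shut or half shut at the start (0 to 0.7); turns with a little friction (0.05 N m) and stays where it is left.
- clamp_1_grip (a point): clamp bar of cradle 1: aluminium, 56 x 12 x 7 mm, its top 43.5 mm above the dial; it swings level about a pivot (in seat_1's frame 25 mm from it in -x, 42 mm in +y). This point: middle of the bar's upright round black peg, 12 mm across, 24 mm high (top 68 mm above the dial), 38 mm from the pivot: take or push it there, fingertips above the bar.
- clamp_1 (a joint): angle of clamp bar 1, rad: 0 square across the cradle (shut, with 2.5 mm to spare over a blank), growing anticlockwise from above; from 1.3 to its stop at 1.65 it stands clear, beside the cradle, and a blank can go in. Left shut or half shut at the start (0 to 0.7); turns with a little friction (0.05 N m) and stays where it is left.
- clamp_2_grip (a point): clamp bar of cradle 2: aluminium, 56 x 12 x 7 mm, its top 43.5 mm above the dial; it swings level about a pivot (in seat_2's frame 25 mm from it in -x, 42 mm in +y). This point: middle of the bar's upright round black peg, 12 mm across, 24 mm high (top 68 mm above the dial), 38 mm from the pivot: take or push it there, fingertips above the bar.
- clamp_2 (a joint): angle of clamp bar 2, rad: 0 square across the cradle (shut, with 2.5 mm to spare over a blank), growing anticlockwise from above; from 1.3 to its stop at 1.65 it stands clear, beside the cradle, and a blank can go in. Left shut or half shut at the start (0 to 0.7); turns with a little friction (0.05 N m) and stays where it is left.
- blank_0_mid (a point): middle of a square wooden turning blank, 22 x 150 x 22 mm (pale wood, about 0.1 kg), length along its own y axis, lying on the worktop at the start. Two or three of the four blanks are there (None: not there). Either end and any long face may lie either way in a cradle.
- blank_1_mid (a point): middle of a square wooden turning blank, 22 x 150 x 22 mm (dark wood, about 0.1 kg), length along its own y axis, lying on the worktop at the start. Two or three of the four blanks are there (None: not there). Either end and any long face may lie either way in a cradle.
- blank_2_mid (a point): middle of a square wooden turning blank, 22 x 150 x 22 mm (pale wood, about 0.1 kg), length along its own y axis, lying on the worktop at the start. Two or three of the four blanks are there (None: not there). Either end and any long face may lie either way in a cradle.
- blank_3_mid (a point): middle of a square wooden turning blank, 22 x 150 x 22 mm (dark wood, about 0.1 kg), length along its own y axis, lying on the worktop at the start. Two or three of the four blanks are there (None: not there). Either end and any long face may lie either way in a cradle.
- sanding_block: brown sanding block, 52 x 68 x 24 mm, on the worktop, origin at its underside: a bystander, leave it where it is.
- faceplate: brown lathe faceplate, a disc 80 mm across, 20 mm high, on the worktop, origin at its underside: a bystander, leave it where it is.
- spanner: flat black open-end spanner, 256 mm long, on the worktop, origin at its underside: a bystander, leave it where it is.

How it is judged:
By the outcome, as a careful person would: the job done as asked, in the order asked, and still so for the second after the job is handed in, with the robot touching nothing.
Of blank_0, blank_1, blank_2, blank_3 only 2 to 3 are there at a start; the rules pass over those that are not, and their reading is None.
At some moment in a run one of blank_0, blank_1, blank_2, blank_3 may be knocked a few centimetres aside while the robot is not near it.
Once in a run the grip may slacken for a moment while it holds something.
It also fails if it takes over 210 s, if anything falls off the work surface, if the arm or the gripper's body presses on something with over 40 N, if the wrist force passes 120 N, or if a joint passes its speed limit or range.

### The arm

A 6-joint arm with a two-finger parallel gripper is mounted at the origin on a cart in front of the work surface, level with it; the furniture and walls round the work are solid. World frame = base frame: x ahead of the robot, y to its left, z up, the work surface at z = 0. Lengths are in m, angles in rad, forces in N, time in s.
With the tool pointing down it reaches from about 0.35 to 0.775 m from the base axis. Payload 5.5 kg.
Tool frame: the origin (TCP) lies midway between the tips of the shut fingers; the grasp point (between the pads) lies 19 mm behind it; z points along the fingers, x is the direction in which the jaws open and shut, and the axes are right-handed (so a half turn about z gives the same grasp; the last joint's range is limited). The gripper opens to 85 mm and grips with 20 to 120 N. Pads are 22 mm wide; open, the fingers measure 114 mm over their backs; the gripper's body (76 mm by 85 mm) begins 54 mm behind the grasp point. The pads swing forward as they close: fully open they stand 13 mm farther back than shut.
Start: joints at [-1.378, 0.313, 0.046, 1.304, 0, 1.431], TCP at [0.188, -0.543, 0.231] pointing down, gripper open.
Joint ranges: [-2.76, 2.76], [-0.86, 1.69], [-1.03, 1.26], [-2.2, 2.34], [-1.47, 1.5], [-3.14, 3.14]. Speed limits (rad/s): [2.57, 2.57, 3.14, 3.14, 3.14, 3.14].

### API

Orientations are given as a unit quaternion [w, x, y, z].
In Python, from workcell import env gives the robot as it stands. The module is installed in compiled form; this text tells all that it offers.
- The arm moves only by the tool apply_moves, never from a script. Its argument "moves" is a list of rows, each a list of 3 entries, a list of its own where there are three numbers: the shift along the tool's x, y, z in cm, then the turn about the tool's z in degrees, then the opening, from 0 (shut) to 1 (fully open). In form: [[[x, y, z], yaw, gripper], ...]. A call has exactly 10 rows; each row is the pose to reach, as a shift and turn from the pose commanded when the call began, along the tool's axes at that moment; what a row does not reach only later rows make up. A row lasts 1/8 s, in which the tool goes at most 62.5 mm and 10.7 degrees, less where a joint would pass 70% of its speed; a pose out of reach is approached as far as the arm can. A call with a gripper value outside its range is refused whole. The fingers move at their own pace and stop on an object; "squeeze" is the grip in N (left out, the last holds). Time passes only in rows, so rows that repeat a pose let the fingers close, or fill a call up. It gives the time, the measured TCP pose, the force and the opening at its end, in the units of the state.
- env.get_state(): the state, without advancing time (a new reading comes with each control period).
- env.read_camera(name): name is "scene" or "top" or "wrist"; returns a dict with "pixels" (400x640x3 uint8, red, green, blue), "fov_y" (degrees; the focal length in pixels is half the picture's height over the tangent of half this angle, whatever the lens; pixels are square), "cx", "cy" (the principal point, pixels), "world_from_camera" (4x4, takes a point from camera to world coordinates); the wrist camera has in their place "hand_eye" (4x4, takes a point from camera to tool coordinates, whose origin is the TCP and whose axes are the tool frame's). Camera axes: x right, y down, z forward; pixel columns grow to the right and rows downward; lengths in m; the calibration is good to about 2 mm. The wrist camera is an equidistant fisheye: a pixel r from the principal point sees the ray r / f radians off the axis. A picture is of the moment at which its call begins: read the wrist's pose just before it. There is no depth.
- env.hand_in(): hands the job in, once; it reports no verdict.
The state is a dict: "clock": time; "joint_pos": joint angles; "qvel": joint speeds; "tau": joint torques, N m; "tcp_pos": TCP position; "orientation": TCP orientation; "wrist_force": force on the tool from outside, world axes, zero at the start; "ft_torque": the same for the moment, N m; "finger_gap": finger opening in m.
Only numpy, scipy, OpenCV 4.12 (cv2) and the standard library are available. Lean on these libraries where they do the work, as an engineer would, in place of code of your own. Each camera call takes 0.05 s, during which the arm holds its last target.

## Working session

There is one attempt and no reset: what is moved stays moved. The work goes in short steps, Python scripts to look and compute and a tool call to move; the robot and the scene stay as the last step left them, time stands still between calls to the robot, and variables do not carry over. Pictures are saved under pics/ and viewed, and the job is handed in when it is done.

Besides the shell and the picture viewer there is one more tool, called after "Request:" by a JSON object that holds its "name" and its "arguments", one argument or row to a line. apply_moves: Moves the arm, as the interface text tells. Its arguments: {"type":"object","properties":{"moves":{"type":"array","items":{"type":"array"}},"squeeze":{"type":"number"}},"required":["moves"]}

```bash
ls; mkdir -p pics; cat > h.py <<'E'
import numpy as np, cv2
from workcell import env
from scipy.spatial.transform import Rotation as R
def st():
    s=env.get_state(); return s
def snap(name,fn):
    s=env.get_state(); d=env.read_camera(name)
    cv2.imwrite('pics/'+fn+'.png',d['pixels'][:,:,::-1]); 
    d=dict(d); 
    np.savez('pics/'+fn+'.npz',tcp=s['tcp_pos'],q=s['orientation'],**{k:v for k,v in d.items()})
    return d
E
python3 - <<'E'
from h import *
s=st(); print(s)
for c in ['scene','top','wrist']:
    d=snap(c,c+'0'); print(c,{k:v for k,v in d.items() if k!='pixels'})
E
```

```text
pics
{'clock': 0.0, 'joint_pos': array([-1.37762291e+00,  3.14011476e-01,  4.49750495e-02,  1.30361316e+00,
        3.41329368e-05,  1.43123866e+00]), 'qvel': array([ 0.00083736, -0.00117101,  0.0010743 ,  0.00090869, -0.00016151,
       -0.00069422]), 'tau': array([-3.57723638e-04, -4.80625463e+01,  2.98535067e+01,  1.92455063e-02,
       -1.04678088e-04, -5.73888371e-06]), 'tcp_pos': array([ 0.18773309, -0.54294259,  0.23040098]), 'orientation': array([-6.49814671e-04,  8.14439799e-01, -5.80247323e-01, -6.60813963e-04]), 'wrist_force': array([ 0.54236272, -0.06659438,  0.64500985]), 'ft_torque': array([-0.01039023, -0.00883602,  0.02168439]), 'finger_gap': 0.08590006805145306}
scene {'fov_y': 54.4389825400483, 'cx': 315.89328418645135, 'cy': 195.0192042975185, 'world_from_camera': array([[-0.91746471, -0.27114527,  0.29109921,  0.16660533],
       [-0.39742555,  0.6571732 , -0.64045009,  0.46239518],
       [-0.01764759, -0.70328061, -0.71069328,  0.83997592],
       [ 0.        ,  0.        ,  0.        ,  1.        ]])}
top {'fov_y': 56.84616693867909, 'cx': 324.0013464487774, 'cy': 195.71043235790444, 'world_from_camera': array([[-0.01964221, -0.99119899,  0.13091505,  0.33690621],
       [-0.99974648,  0.0180304 , -0.01348598, -0.21435411],
       [ 0.01100684, -0.13114675, -0.99130186,  1.094489  ],
       [ 0.        ,  0.        ,  0.        ,  1.        ]])}
wrist {'fov_y': 65.70646984690485, 'cx': 322.9204759410279, 'cy': 197.00272040113686, 'hand_eye': array([[ 9.99999680e-01,  4.86476976e-04, -6.35122980e-04,
         1.34543869e-03],
       [-2.90889838e-04,  9.60638221e-01,  2.77802312e-01,
        -6.96170920e-02],
       [ 7.45267838e-04, -2.77802038e-01,  9.60638055e-01,
        -1.42404045e-01],
       [ 0.00000000e+00,  0.00000000e+00,  0.00000000e+00,
         1.00000000e+00]])}
```

View pics/top0.png

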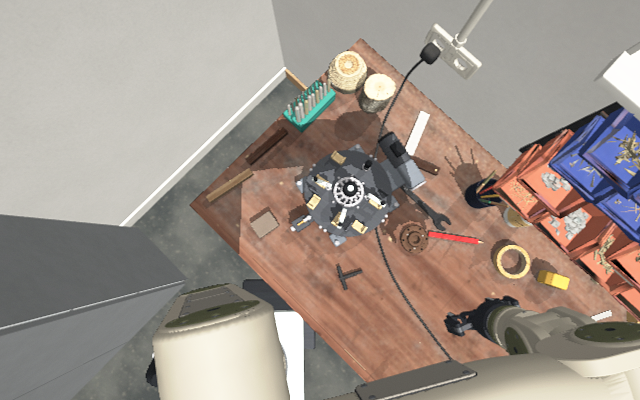

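View pics/scene0.png

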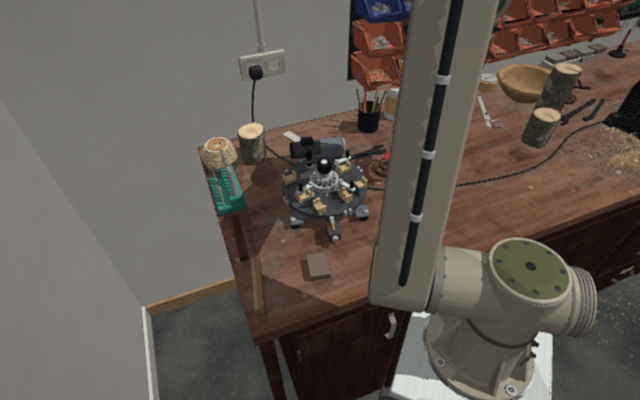

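View pics/wrist0.png

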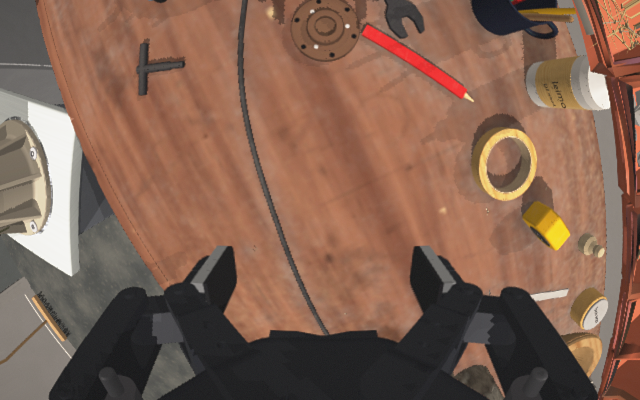

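```bash
python3 - <<'E'
import cv2
im=cv2.imread('pics/top0.png'); c=im[60:280,180:480]; cv2.imwrite('pics/z1.png',cv2.resize(c[:, :],(798,585),interpolation=cv2.INTER_CUBIC))
c=im[140:250,285:405]; cv2.imwrite('pics/z2.png',cv2.resize(c,None,fx=5,fy=5,interpolation=cv2.INTER_CUBIC))
im=cv2.imread('pics/scene0.png'); c=im[120:250,260:410]; cv2.imwrite('pics/z3.png',cv2.resize(c,None,fx=4.5,fy=4.5,interpolation=cv2.INTER_CUBIC))
E
```

```text
(no output)
```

View pics/z1.png

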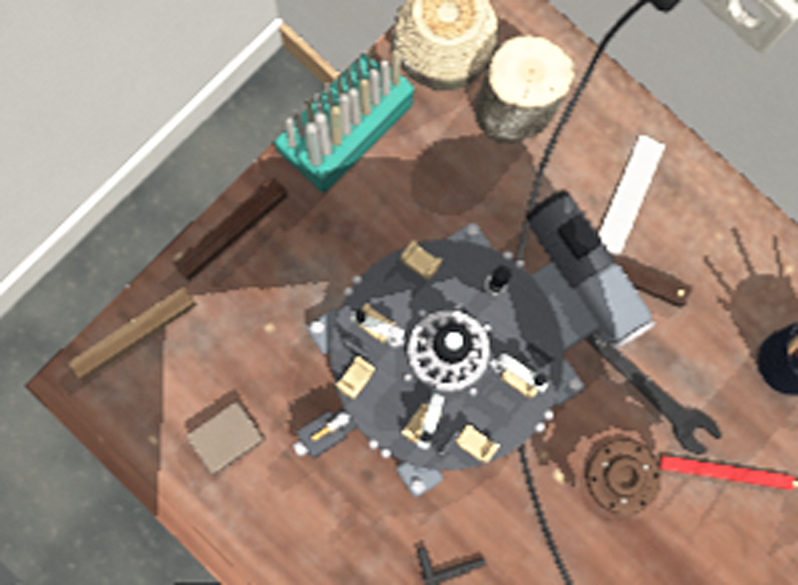

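View pics/z2.png

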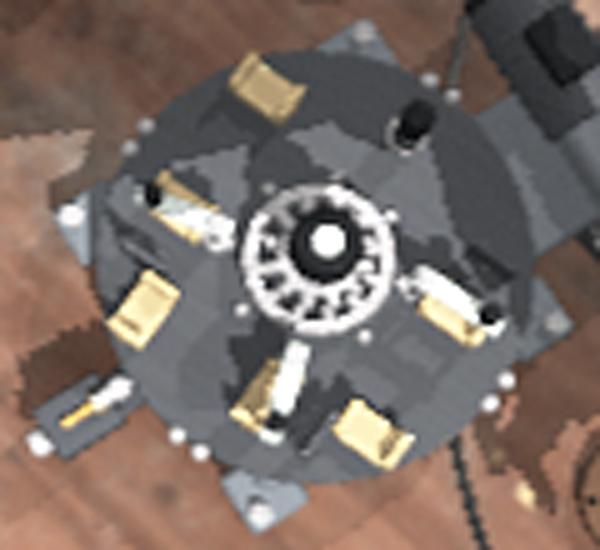

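View pics/z3.png

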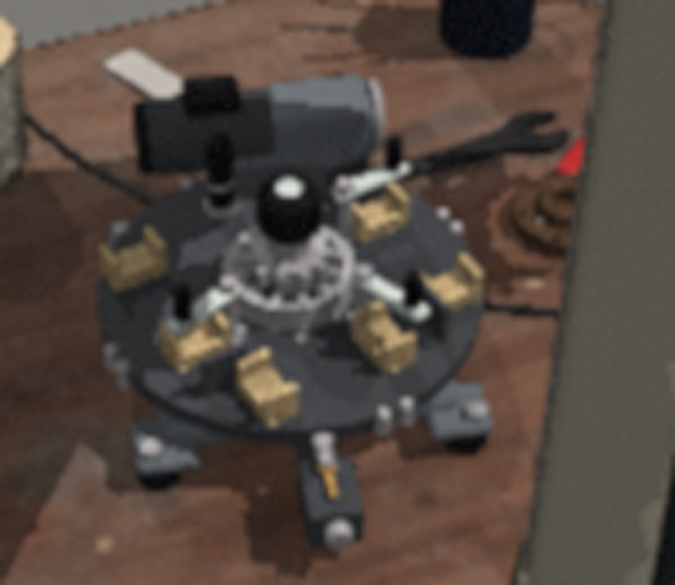

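```bash
cat >> h.py <<'E'
def load(fn):
    return dict(np.load('pics/'+fn+'.npz'))
def rays(d,uv):
    uv=np.atleast_2d(np.array(uv,float)); f=200/np.tan(np.radians(d['fov_y']/2))
    x=(uv-[d['cx'],d['cy']])/f
    if 'hand_eye' in d:
        r=np.linalg.norm(x,axis=1); k=np.where(r<1e-9,1,np.sin(r)/np.maximum(r,1e-9))
        v=np.c_[x*k[:,None],np.cos(r)]
        q=d['q']; M=np.eye(4); M[:3,:3]=R.from_quat([q[1],q[2],q[3],q[0]]).as_matrix(); M[:3,3]=d['tcp']
        T=M@d['hand_eye']
    else:
        v=np.c_[x,np.ones(len(x))]; T=d['world_from_camera']
    return T[:3,3], v@T[:3,:3].T
def pt(d,uv,z):
    o,v=rays(d,uv); return o+v*((z-o[2])/v[:,2])[:,None]
def proj(d,P):
    P=np.atleast_2d(P); f=200/np.tan(np.radians(d['fov_y']/2))
    if 'hand_eye' in d:
        q=d['q']; M=np.eye(4); M[:3,:3]=R.from_quat([q[1],q[2],q[3],q[0]]).as_matrix(); M[:3,3]=d['tcp']
        T=M@d['hand_eye']
    else: T=d['world_from_camera']
    c=(P-T[:3,3])@T[:3,:3]
    if 'hand_eye' in d:
        rho=np.linalg.norm(c[:,:2],axis=1); th=np.arctan2(rho,c[:,2]); x=c[:,:2]/rho[:,None]*th[:,None]
    else: x=c[:,:2]/c[:,2:]
    return x*f+[d['cx'],d['cy']]
def tri(obs):
    A=np.zeros((3,3));b=np.zeros(3)
    for d,uv in obs:
        o,v=rays(d,uv); v=v[0]/np.linalg.norm(v[0]); P=np.eye(3)-np.outer(v,v); A+=P;b+=P@o
    return np.linalg.solve(A,b)
E
python3 - <<'E'
from h import *
t=load('top0'); s=load('scene0')
np.set_printoptions(precision=4,suppress=True)
o=np.array
u=lambda x,y:(285+x/5,140+y/5)
us=lambda x,y:(260+x/4.5,120+y/4.5)
print('knob',tri([(t,u(328,241)),(s,us(289,188))]))
print('hub ring z.078',pt(t,u(320,258),.078))
print('post',tri([(t,u(414,110)),(s,us(219,142))]))
print('pointer',tri([(t,u(80,412)),(s,us(333,485))]))
z=lambda x,y:(180+x/2.66,60+y/2.66)
print('pale',pt(t,[z(75,365),z(190,300)],.022))
print('dark',pt(t,[z(185,268),z(280,190)],.022))
print('brown',pt(t,[z(685,295),z(615,262)],.0))
print('sand,face,span',pt(t,[z(225,438),z(622,475),z(700,435),z(600,345)],.02))
E
```

```text
knob [ 0.4827 -0.297   0.1391]
hub ring z.078 [[ 0.4814 -0.2979  0.078 ]]
post [ 0.5557 -0.3483  0.115 ]
pointer [ 0.4002 -0.1619  0.0427]
pale [[ 0.4803  0.1088  0.022 ]
 [ 0.5505 -0.0165  0.022 ]]
dark [[ 0.5868 -0.0108  0.022 ]
 [ 0.6747 -0.1168  0.022 ]]
brown [[ 0.5509 -0.5741  0.    ]
 [ 0.5906 -0.4962  0.    ]]
sand,face,span [[ 0.3973 -0.0551  0.02  ]
 [ 0.3489 -0.4867  0.02  ]
 [ 0.3907 -0.5746  0.02  ]
 [ 0.4923 -0.4696  0.02  ]]
```

Request:
{"name": "apply_moves", "arguments": {
  "moves": [
    [[-1, -4, -5], 0, 1],
    [[-3, -10, -10], 0, 1],
    [[-5, -16, -13], 0, 1],
    [[-7, -22, -13], 0, 1],
    [[-9, -28, -13], 0, 1],
    [[-11, -34, -13], 0, 1],
    [[-13, -39, -13], 0, 1],
    [[-13.2, -41.6, -13], 0, 1],
    [[-13.2, -41.6, -13], 0, 1],
    [[-13.2, -41.6, -13], 0, 1]
  ]
}}

```text
clock: 1.4
tcp_pos: [0.5376, -0.2828, 0.3608]
orientation: [0.0, 0.815, -0.58, -0.001]
wrist_force: [-0.3, -0.2, -0.1]
finger_gap: 0.0855
```

```bash
python3 - <<'E'
from h import *
snap('wrist','w1'); s=st(); print(s['tcp_pos'],s['orientation'],s['joint_pos'],s['wrist_force'])
E
```

```text
[ 0.53722409 -0.28329791  0.3611181 ] [ 2.04618402e-04  8.14239339e-01 -5.80529217e-01 -2.90941870e-04] [-6.17178375e-01  3.93789876e-01  4.77893156e-01  1.65548239e+00
 -4.07955561e-04  2.19237515e+00] [-0.85181441 -1.08712681  0.3866038 ]
```

View pics/w1.png

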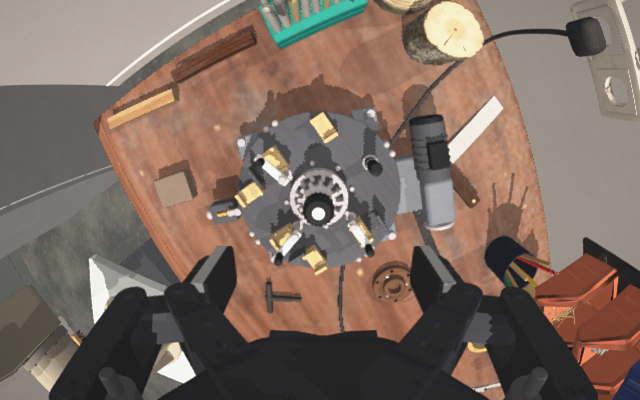

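```bash
python3 - <<'E'
import cv2
im=cv2.imread('pics/w1.png')
cv2.imwrite('pics/z4.png',cv2.resize(im[100:280,200:400],None,fx=4,fy=3.3,interpolation=cv2.INTER_CUBIC)[:600])
cv2.imwrite('pics/z5.png',cv2.resize(im[90:240,380:520],None,fx=4,fy=4,interpolation=cv2.INTER_CUBIC))
E
```

```text
(no output)
```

View pics/z4.png

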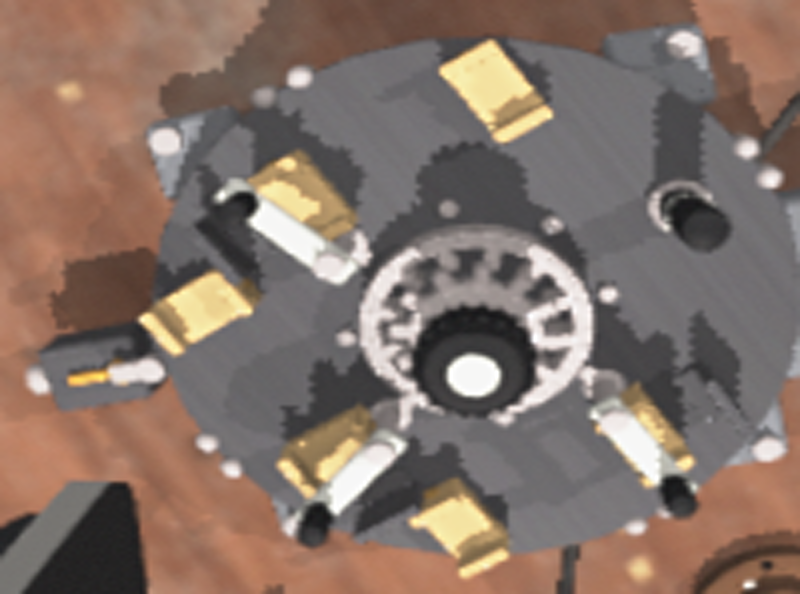

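View pics/z5.png

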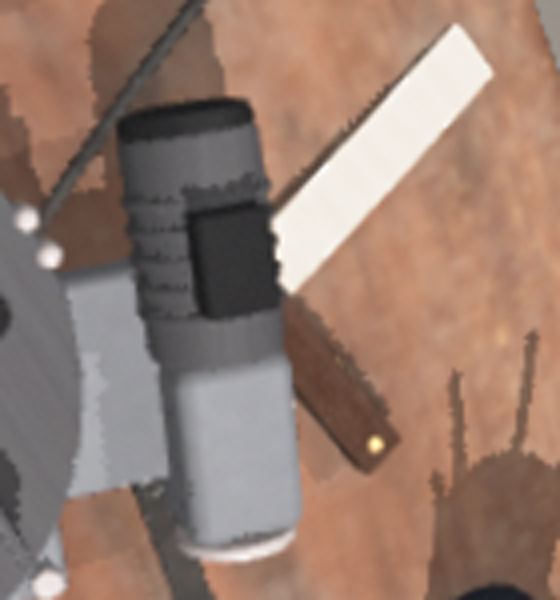

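```bash
python3 - <<'E'
from h import *
np.set_printoptions(precision=4,suppress=True)
t=load('top0'); s=load('scene0'); w=load('w1')
u=lambda x,y:(285+x/5,140+y/5)
us=lambda x,y:(260+x/4.5,120+y/4.5)
uw=lambda x,y:(200+x/4,100+y/3.3)
print('knob',tri([(t,u(328,241)),(s,us(289,188)),(w,uw(474,375))]),tri([(t,u(328,241)),(w,uw(474,375))]))
print('post top',tri([(t,u(416,108)),(s,us(219,142)),(w,uw(703,230))]), pt(w,uw(703,230),.118),pt(t,u(416,108),.118))
print('hub', pt(w,uw(477,325),.078),pt(t,u(320,256),.078))
P=[uw(166,140),uw(684,42),uw(768,447)]
print('bolts w',pt(w,P,.045)); 
print('bolts t',pt(t,[u(71,214),u(363,34),u(556,323),u(260,513)],.045))
print('pointer',pt(w,uw(85,379),.05),pt(t,u(72,415),.05))
print('pegs',pt(w,[uw(237,205),uw(314,530),uw(680,500)],.126),pt(t,[u(152,192),u(275,425),u(490,315)],.126))
print('pivots',pt(w,[uw(335,262),uw(395,408),uw(605,383)],.1),pt(t,[u(218,238),u(298,350),u(410,282)],.1))
# blanks
for nm,d,im in(('w',w,'w1'),('t',t,'top0')):
    hsv=cv2.cvtColor(d['pixels'],cv2.COLOR_RGB2HSV)
    print(nm,hsv[106,143] if nm=='w' else hsv[186,230], hsv[55,213] if nm=='w' else hsv[147,267])
print(st()['tcp_pos'])
E
```

```text
knob [ 0.4824 -0.297   0.1395] [ 0.4817 -0.2974  0.1387]
post top [ 0.5556 -0.3494  0.1151] [[ 0.5547 -0.3494  0.118 ]] [[ 0.5567 -0.3489  0.118 ]]
hub [[ 0.4834 -0.297   0.078 ]] [[ 0.4825 -0.298   0.078 ]]
bolts w [[ 0.5191 -0.1597  0.045 ]
 [ 0.6234 -0.3289  0.045 ]
 [ 0.4533 -0.4324  0.045 ]]
bolts t [[ 0.5143 -0.158   0.045 ]
 [ 0.6177 -0.3295  0.045 ]
 [ 0.4461 -0.4347  0.045 ]
 [ 0.3415 -0.2626  0.045 ]]
pointer [[ 0.3975 -0.1589  0.05  ]] [[ 0.3985 -0.1576  0.05  ]]
pegs [[ 0.5172 -0.2066  0.126 ]
 [ 0.394  -0.2687  0.126 ]
 [ 0.4484 -0.3826  0.126 ]] [[ 0.5117 -0.2056  0.126 ]
 [ 0.3867 -0.2679  0.126 ]
 [ 0.4426 -0.383   0.126 ]]
pivots [[ 0.4993 -0.2414  0.1   ]
 [ 0.4456 -0.28    0.1   ]
 [ 0.4801 -0.3453  0.1   ]] [[ 0.4903 -0.2408  0.1   ]
 [ 0.4283 -0.2828  0.1   ]
 [ 0.4642 -0.3447  0.1   ]]
w [ 16 115 228] [ 10 139 110]
t [ 15 101 142] [  8 115  62]
[ 0.5372 -0.2833  0.3611]
```

```bash
cat >> h.py <<'E'
A=np.array([.4825,-.2970]); PH=np.radians(121.2)
def pose():
    s=env.get_state(); q=s['orientation']; M=R.from_quat([q[1],q[2],q[3],q[0]]).as_matrix()
    return s['tcp_pos'],M,s
def rel(p,ang=None,p0=None,M=None):
    """world pos, desired tool-x angle(deg) -> tool shift cm, yaw deg"""
    if M is None: p0,M,_=pose()
    d=M.T@(np.array(p)-p0)*100
    a0=np.degrees(np.arctan2(M[1,0],M[0,0])); y=None
    if ang is not None: y=-((ang-a0+180)%360-180)
    return [round(float(x),2) for x in d], (None if y is None else round(float(y),1))
def info():
    p,M,s=pose(); a0=np.degrees(np.arctan2(M[1,0],M[0,0]))
    print('t',round(s['clock'],2),'tcp',np.round(p,4),'xang',round(a0,1),'zt',np.round(M[:,2],3),'F',np.round(s['wrist_force'],1),'T',np.round(s['ft_torque'],2),'gap',round(s['finger_gap'],4),'q6',round(s['joint_pos'][5],2))
E
python3 - <<'E'
from h import *
info()
print(rel([.5556,-.3493,.20],54.4),rel([.5556,-.3493,.083],54.4))
E
```

```text
t 1.45 tcp [ 0.5372 -0.2833  0.3611] xang -71.0 zt [-0.001  0.    -1.   ] F [-0.9 -1.1  0.4] T [-0.05  0.08 -0.01] gap 0.0855 q6 2.19
([6.84, 0.4, 16.11], -125.4) ([6.85, 0.4, 27.81], -125.4)
```

Request:
{"name": "apply_moves", "arguments": {
  "moves": [
    [[2, 0.2, 3], -10, 0.6],
    [[4, 0.4, 6], -20.5, 0.6],
    [[6.8, 0.4, 9], -31, 0.6],
    [[6.8, 0.4, 12], -41.5, 0.6],
    [[6.8, 0.4, 14], -52, 0.6],
    [[6.8, 0.4, 15], -62.5, 0.6],
    [[6.8, 0.4, 16], -73, 0.6],
    [[6.8, 0.4, 16], -83.5, 0.6],
    [[6.8, 0.4, 16], -94, 0.6],
    [[6.8, 0.4, 16], -104.5, 0.6]
  ]
}}

```text
clock: 2.7
tcp_pos: [0.5548, -0.3498, 0.2016]
orientation: [0.0, 0.957, 0.29, -0.0]
wrist_force: [-0.4, -0.8, 0.3]
finger_gap: 0.0512
```

```bash
python3 - <<'E'
from h import *
info()
print(rel([.5556,-.3493,.20],54.4),rel([.5556,-.3493,.083],54.4))
E
```

```text
t 2.7 tcp [ 0.5548 -0.3498  0.2016] xang 33.8 zt [-0. -0. -1.] F [-0.4 -0.8  0.3] T [ 0.01 -0.07 -0.01] gap 0.0512 q6 0.3
([0.1, 0.0, 0.16], -20.6) ([0.1, 0.0, 11.86], -20.6)
```

Request:
{"name": "apply_moves", "arguments": {
  "moves": [
    [[0.1, 0, 1], -10.3, 0.6],
    [[0.1, 0, 4], -20.6, 0.6],
    [[0.1, 0, 8], -20.6, 0.6],
    [[0.1, 0, 11], -20.6, 0.6],
    [[0.1, 0, 11.9], -20.6, 0.6],
    [[0.1, 0, 11.9], -20.6, 0.1],
    [[0.1, 0, 11.9], -20.6, 0.1],
    [[0.1, 0, 11.9], -20.6, 0.1],
    [[0.1, 0, 11.9], -20.6, 0.1],
    [[0.1, 0, 11.9], -20.6, 0.1]
  ],
  "squeeze": 60
}}

```text
clock: 3.95
tcp_pos: [0.5578, -0.3489, 0.0843]
orientation: [0.002, 0.89, 0.455, 0.0]
wrist_force: [-2.4, -2.1, 6.5]
finger_gap: 0.0164
```

```bash
python3 - <<'E'
from h import *
info(); p,M,s=pose()
a0=np.arctan2(p[1]-A[1],p[0]-A[0]); print(np.degrees(a0),np.hypot(*(p[:2]-A)))
snap('wrist','w2')
a0=np.radians(-35.6)
for k in range(1,21):
    a=a0+np.radians(156.8)*k/20
    print(k,rel([A[0]+.09*np.cos(a),A[1]+.09*np.sin(a),p[2]]), round(-156.8*k/20,1))
E
```

```text
t 3.95 tcp [ 0.5578 -0.3489  0.0843] xang 54.2 zt [ 0.002 -0.003 -1.   ] F [-2.4 -2.1  6.5] T [-0.18  0.46  0.14] gap 0.0164 q6 -0.05
-34.56641776961889 0.09145324794811507
1 ([1.06, -0.23, -0.01], None) -7.8
2 ([2.26, -0.48, -0.01], None) -15.7
3 ([3.42, -0.9, -0.01], None) -23.5
4 ([4.51, -1.47, -0.01], None) -31.4
5 ([5.51, -2.19, -0.02], None) -39.2
6 ([6.41, -3.03, -0.02], None) -47.0
7 ([7.18, -3.99, -0.02], None) -54.9
8 ([7.81, -5.05, -0.03], None) -62.7
9 ([8.3, -6.18, -0.03], None) -70.6
10 ([8.62, -7.37, -0.04], None) -78.4
11 ([8.78, -8.59, -0.04], None) -86.2
12 ([8.77, -9.82, -0.04], None) -94.1
13 ([8.6, -11.03, -0.05], None) -101.9
14 ([8.25, -12.22, -0.05], None) -109.8
15 ([7.76, -13.34, -0.05], None) -117.6
16 ([7.11, -14.39, -0.06], None) -125.4
17 ([6.32, -15.34, -0.06], None) -133.3
18 ([5.42, -16.17, -0.06], None) -141.1
19 ([4.41, -16.87, -0.06], None) -149.0
20 ([3.31, -17.43, -0.06], None) -156.8
```

View pics/w2.png

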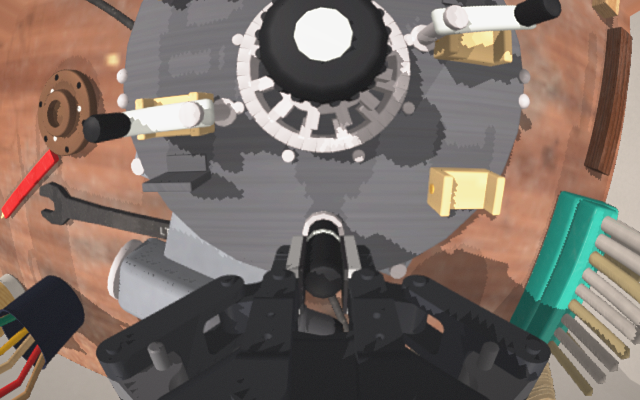

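Request:
{"name": "apply_moves", "arguments": {
  "moves": [
    [[0.63, -0.02, 0], -4, 0.1],
    [[1.87, -0.2, 0], -12, 0.1],
    [[3.08, -0.54, 0], -20, 0.1],
    [[4.23, -1.05, 0], -28, 0.1],
    [[5.29, -1.72, 0], -36, 0.1],
    [[6.25, -2.53, 0], -44, 0.1],
    [[7.09, -3.46, 0], -52, 0.1],
    [[7.79, -4.5, 0], -60, 0.1],
    [[8.34, -5.63, 0], -68, 0.1],
    [[8.73, -6.82, 0], -76, 0.1]
  ]
}}

```text
clock: 5.25
tcp_pos: [0.5549, -0.2373, 0.0842]
orientation: [0.002, 0.419, 0.908, 0.0]
wrist_force: [-2.0, 2.6, 9.1]
finger_gap: 0.0163
```

```bash
python3 - <<'E'
from h import *
info(); p,M,s=pose()
a0=np.arctan2(p[1]-A[1],p[0]-A[0]); print(np.degrees(a0),np.hypot(*(p[:2]-A)))
for k in range(1,11):
    t=np.radians(8*k); print(round(9*np.sin(t),2),round(-9*(1-np.cos(t)),2),-8*k)
E
```

```text
t 5.25 tcp [ 0.5549 -0.2373  0.0842] xang 130.4 zt [ 0.005 -0.001 -1.   ] F [-2.   2.6  9.1] T [ 0.74  0.37 -0.4 ] gap 0.0163 q6 -1.24
39.51558199727493 0.0938533265805534
1.25 -0.09 -8
2.48 -0.35 -16
3.66 -0.78 -24
4.77 -1.37 -32
5.79 -2.11 -40
6.69 -2.98 -48
7.46 -3.97 -56
8.09 -5.05 -64
8.56 -6.22 -72
8.86 -7.44 -80
```

Request:
{"name": "apply_moves", "arguments": {
  "moves": [
    [[1.25, -0.09, 0], -8, 0.1],
    [[2.48, -0.35, 0], -16, 0.1],
    [[3.66, -0.78, 0], -24, 0.1],
    [[4.77, -1.37, 0], -32, 0.1],
    [[5.79, -2.11, 0], -40, 0.1],
    [[6.69, -2.98, 0], -48, 0.1],
    [[7.46, -3.97, 0], -56, 0.1],
    [[8.09, -5.05, 0], -64, 0.1],
    [[8.56, -6.22, 0], -72, 0.1],
    [[8.86, -7.44, 0], -80, 0.1]
  ]
}}

```text
clock: 6.5
tcp_pos: [0.439, -0.2144, 0.0841]
orientation: [0.002, -0.263, 0.965, 0.002]
wrist_force: [-5.3, 9.7, 17.9]
finger_gap: 0.0165
```

```bash
python3 - <<'E'
from h import *
info(); p,M,s=pose()
a0=np.arctan2(p[1]-A[1],p[0]-A[0]); print(np.degrees(a0),np.hypot(*(p[:2]-A)))
snap('wrist','w3');snap('top','t3')
im=cv2.imread('pics/t3.png'); c=im[140:250,285:405]; cv2.imwrite('pics/z2.png',cv2.resize(c,None,fx=5,fy=5,interpolation=cv2.INTER_CUBIC))
E
```

```text
t 6.5 tcp [ 0.439  -0.2144  0.0841] xang -149.5 zt [ 0.002  0.005 -1.   ] F [-5.3  9.7 17.9] T [ 1.58  1.17 -0.34] gap 0.0165 q6 -2.73
117.79550584061217 0.0933903929196125
```

View pics/w3.png

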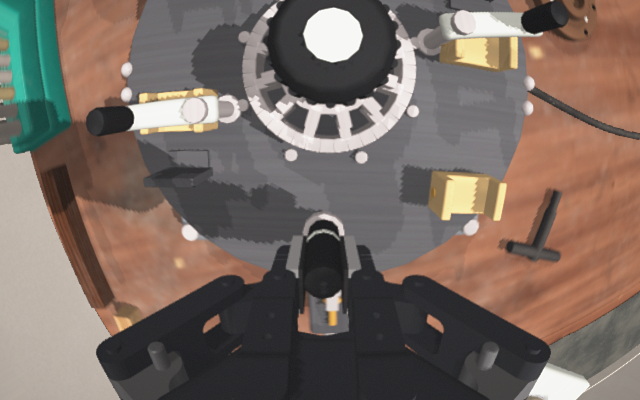

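View pics/z2.png

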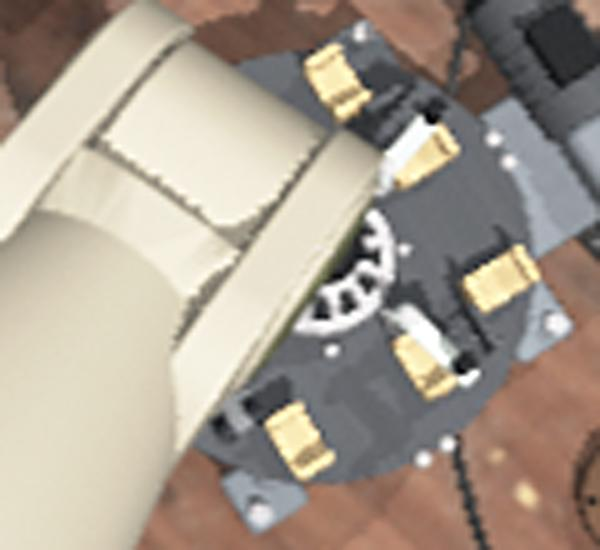

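Request:
{"name": "apply_moves", "arguments": {
  "moves": [
    [[0.2, 0.05, -0.05], -1, 0.1],
    [[0.4, 0.1, -0.1], -2, 0.1],
    [[0.6, 0.1, -0.1], -3, 0.1],
    [[0.8, 0.1, -0.1], -4, 0.1],
    [[0.8, 0.1, -0.1], -4, 0.1],
    [[0.8, 0.1, -0.1], -4, 0.1],
    [[0.8, 0.1, -0.1], -4, 0.1],
    [[0.8, 0.1, -0.1], -4, 0.6],
    [[0.8, 0.1, -0.1], -4, 0.6],
    [[0.8, 0.1, -0.1], -4, 0.6]
  ]
}}

```text
clock: 7.85
tcp_pos: [0.4317, -0.2208, 0.0834]
orientation: [0.0, -0.294, 0.956, -0.0]
wrist_force: [-0.1, -0.1, -0.3]
finger_gap: 0.0511
```

```bash
python3 - <<'E'
from h import *
info(); p,M,s=pose()
a0=np.arctan2(p[1]-A[1],p[0]-A[0]); print(np.degrees(a0),np.hypot(*(p[:2]-A)))
snap('wrist','w4')
E
```

```text
t 7.85 tcp [ 0.4317 -0.2208  0.0834] xang -145.8 zt [ 0. -0. -1.] F [-0.1 -0.1 -0.3] T [ 0.02 -0.   -0.02] gap 0.0511 q6 -2.81
123.67514039396507 0.09156971508618306
```

View pics/w4.png

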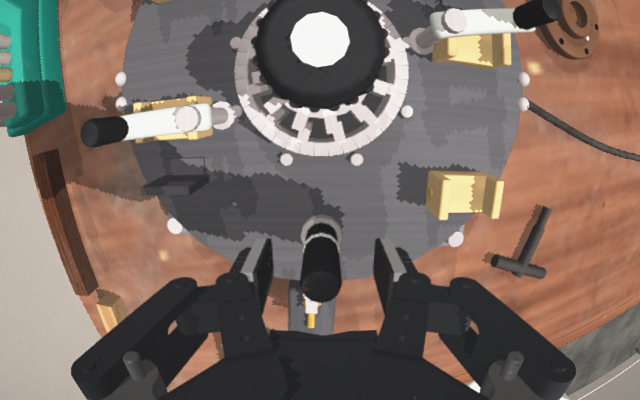

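```bash
python3 - <<'E'
from h import *
print(rel([A[0],A[1],.20],-176),rel([A[0],A[1],.107],-176))
E
```

```text
([0.07, -9.16, -11.67], 30.2) ([0.07, -9.16, -2.37], 30.2)
```

Request:
{"name": "apply_moves", "arguments": {
  "moves": [
    [[0, 0, -3], 0, 0.6],
    [[0, 0, -6], 0, 0.6],
    [[0, 0, -12], 0, 0.6],
    [[0, -1, -17], 8, 0.6],
    [[0, -3, -22], 16, 0.7],
    [[0, -4, -22], 24, 0.7],
    [[0, -4, -22], 30, 0.7],
    [[0, -4, -22], 30, 0.7],
    [[0, -4, -22], 30, 0.7],
    [[0, -4, -22], 30, 0.7]
  ]
}}

```text
clock: 9.15
tcp_pos: [0.4539, -0.2535, 0.3032]
orientation: [-0.0, -0.037, 0.999, 0.0]
wrist_force: [0.2, 0.3, 0.4]
finger_gap: 0.0599
```

```bash
python3 - <<'E'
from h import *
info()
snap('wrist','w5');snap('top','t5')
im=cv2.imread('pics/t5.png'); c=im[140:250,285:405]; cv2.imwrite('pics/z2.png',cv2.resize(c,None,fx=5,fy=5,interpolation=cv2.INTER_CUBIC))
E
```

```text
t 9.15 tcp [ 0.4539 -0.2535  0.3032] xang -175.8 zt [-0.  0. -1.] F [0.2 0.3 0.4] T [ 0.   -0.03 -0.06] gap 0.0599 q6 -2.31
```

View pics/w5.png

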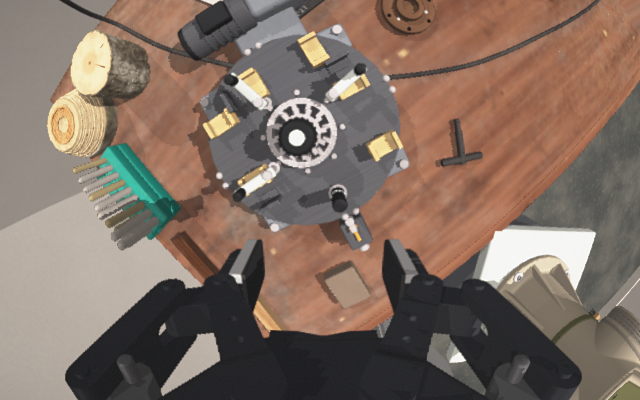

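View pics/z2.png

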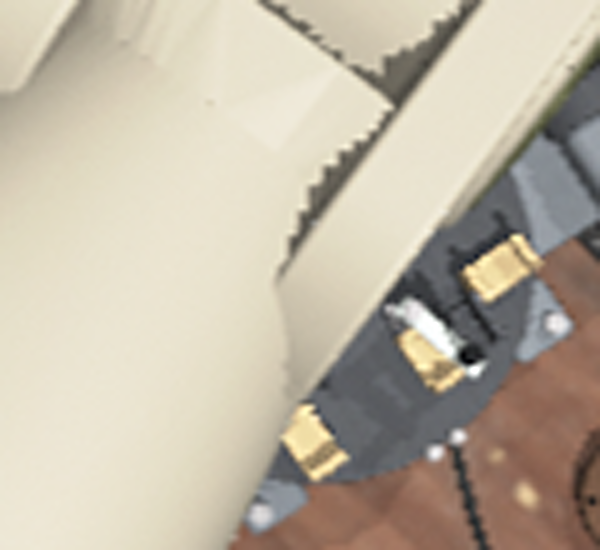

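```bash
python3 - <<'E'
import cv2
im=cv2.imread('pics/w5.png')
cv2.imwrite('pics/z6.png',cv2.resize(im[20:260,190:420],None,fx=2.5,fy=2.5,interpolation=cv2.INTER_CUBIC))
E
```

```text
(no output)
```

View pics/z6.png

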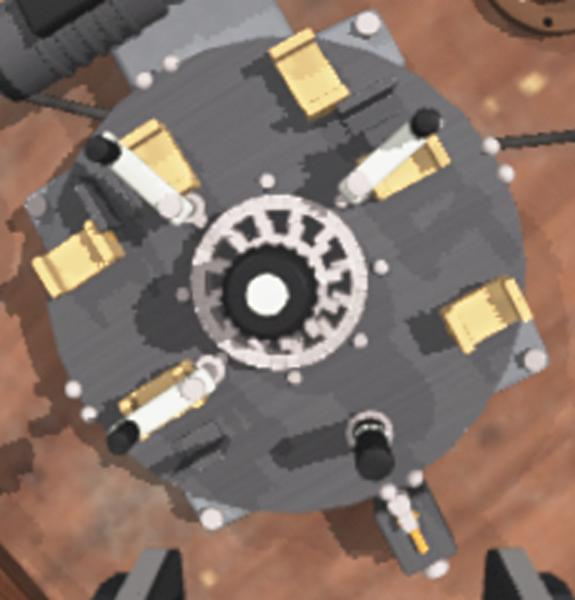

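```bash
python3 - <<'E'
from h import *
np.set_printoptions(precision=4,suppress=True)
w=load('w5'); u=lambda x,y:(190+x/2.5,20+y/2.5)
print('knob .139',pt(w,u(267,294),.139),'hub',pt(w,u(280,280),.078))
P=pt(w,u(376,458),.118)[0]; print('post',P,np.degrees(np.arctan2(P[1]-A[1],P[0]-A[0])),np.hypot(*(P[:2]-A)))
B=pt(w,[u(535,360),u(212,518),u(38,206),u(368,22)],.035); print(B,B.mean(0))
e=B[1]-B[0]; print(np.degrees([np.arctan2(*(B[i]-B[j])[[1,0]]) for i,j in ((1,0),(2,3),(0,3),(1,2))]))
R_=pt(w,[u(390,491),u(415,478)],.058); m=R_.mean(0); print('ribs',np.degrees(np.arctan2(m[1]-A[1],m[0]-A[0])),np.hypot(*(m[:2]-A)))
for c in [(145,79,171,63),(491,145,506,173),(74,389,90,413)]:
    m=pt(w,[u(*c[:2]),u(*c[2:])],.058).mean(0); print(np.degrees(np.arctan2(m[1]-A[1],m[0]-A[0])),np.hypot(*(m[:2]-A)))
E
```

```text
knob .139 [[ 0.4823 -0.296   0.139 ]] hub [[ 0.4813 -0.2972  0.078 ]]
post [ 0.4317 -0.225   0.118 ] 125.22752396550013 0.08809840244507873
[[ 0.342  -0.2621  0.035 ]
 [ 0.5153 -0.1566  0.035 ]
 [ 0.6204 -0.3293  0.035 ]
 [ 0.448  -0.4363  0.035 ]] [ 0.4814 -0.2961  0.035 ]
[ 31.3309  31.8285 121.3116 121.3133]
ribs 124.38895022695692 0.12606218189995566
-56.145803183055136 0.12352921131370577
-146.33969982405893 0.12501558637895074
34.59874331823951 0.12416862957591472
```

```bash
sed -i 's/^A=np.array.*/A=np.array([.4820,-.2966]); PH=np.radians(121.35)/' h.py; python3 - <<'E'
from h import *
I=A+.09*np.array([np.cos(PH),np.sin(PH)]); print(I)
print(rel([*I,.083],-148.65))
E
```

```text
[ 0.43517619 -0.21973954]
([1.62, 3.51, 22.02], -27.1)
```

Request:
{"name": "apply_moves", "arguments": {
  "moves": [
    [[0.8, 2, 4], -10, 0.6],
    [[1.6, 3.5, 9], -20, 0.6],
    [[1.6, 3.5, 14], -27.1, 0.6],
    [[1.6, 3.5, 19], -27.1, 0.6],
    [[1.6, 3.5, 22], -27.1, 0.6],
    [[1.6, 3.5, 22], -27.1, 0.1],
    [[1.6, 3.5, 22], -27.1, 0.1],
    [[1.6, 3.5, 22], -27.1, 0.1],
    [[1.6, 3.5, 22], -27.1, 0.1],
    [[1.6, 3.5, 22], -27.1, 0.1]
  ]
}}

```text
clock: 10.5
tcp_pos: [0.4365, -0.2194, 0.0842]
orientation: [0.001, -0.27, 0.963, 0.0]
wrist_force: [2.9, 5.7, -4.2]
finger_gap: 0.0165
```

```bash
python3 - <<'E'
from h import *
info(); p,M,s=pose()
print(np.degrees(np.arctan2(p[1]-A[1],p[0]-A[0])),np.hypot(*(p[:2]-A)), M.T@s['wrist_force'])
E
```

```text
t 10.5 tcp [ 0.4365 -0.2194  0.0842] xang -148.7 zt [ 0.002  0.001 -1.   ] F [ 2.9  5.7 -4.2] T [ 0.74 -0.39 -0.37] gap 0.0165 q6 -2.75
120.4826666559496 0.08960332158458388 [-5.4341056   3.37805385  4.26031576]
```

Request:
{"name": "apply_moves", "arguments": {
  "moves": [
    [[0, 0, 0], 0, 0.1],
    [[0, 0, 0], 0, 0.1],
    [[0, 0, 0], 0, 0.6],
    [[0, 0, 0], 0, 0.6],
    [[0, 0, 0], 0, 0.6],
    [[0, 0, -5], 0, 0.6],
    [[0, 0, -10], 0, 0.6],
    [[0, -2, -16], 8, 0.7],
    [[0, -4, -22], 16, 0.7],
    [[0, -4, -22], 16, 0.7]
  ]
}}

```text
clock: 11.75
tcp_pos: [0.4588, -0.2569, 0.3088]
orientation: [0.004, -0.132, 0.991, -0.004]
wrist_force: [-0.0, 0.5, -0.2]
finger_gap: 0.0597
```

```bash
python3 - <<'E'
from h import *
info()
snap('wrist','w6')
im=cv2.imread('pics/w6.png')
cv2.imwrite('pics/z6.png',cv2.resize(im[20:260,190:420],None,fx=2.5,fy=2.5,interpolation=cv2.INTER_CUBIC))
E
```

```text
t 11.75 tcp [ 0.4588 -0.2569  0.3088] xang -164.8 zt [ 0.008 -0.007 -1.   ] F [-0.   0.5 -0.2] T [ 0.05  0.04 -0.03] gap 0.0597 q6 -2.5
```

View pics/z6.png

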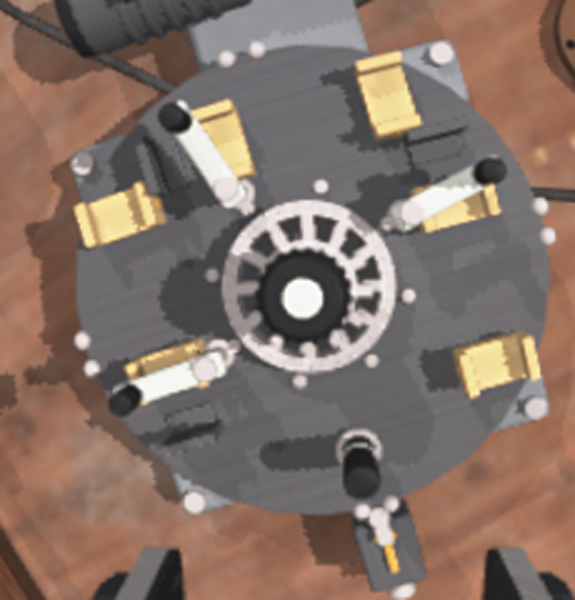

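```bash
python3 - <<'E'
from h import *
np.set_printoptions(precision=4,suppress=True)
w=load('w6'); u=lambda x,y:(190+x/2.5,20+y/2.5)
print('knob .139',pt(w,u(302,299),.139),'hub',pt(w,u(309,285),.078))
P=pt(w,u(361,473),.118)[0]; print('post',P,np.degrees(np.arctan2(P[1]-A[1],P[0]-A[0])),np.hypot(*(P[:2]-A)))
B=pt(w,[u(536,407),u(194,503),u(82,162),u(442,54)],.035); C=B.mean(0);print(B,C)
print(np.degrees([np.arctan2(*(B[i]-B[j])[[1,0]]) for i,j in ((1,0),(2,3),(0,3),(1,2))]))
rr=[]
for c in [(362,511,392,503),(227,59,257,48),(541,206,548,236),(83,340,92,368)]:
    m=pt(w,[u(*c[:2]),u(*c[2:])],.058); rr.append(m.mean(0)); 
rr=np.array(rr); c=rr.mean(0); print(c)
for m in rr: print(np.degrees(np.arctan2(m[1]-c[1],m[0]-c[0])),np.hypot(*(m[:2]-c[:2])))
m=pt(w,[u(380,527),u(391,556),u(402,591)],.055); print('roller,pointer,screw',np.degrees(np.arctan2(m[:,1]-c[1],m[:,0]-c[0])))
E
```

```text
knob .139 [[ 0.4821 -0.2952  0.139 ]] hub [[ 0.4818 -0.2968  0.078 ]]
post [ 0.4368 -0.2243  0.118 ] 122.01451234243625 0.08529141486124064
[[ 0.342  -0.2625  0.035 ]
 [ 0.5153 -0.1558  0.035 ]
 [ 0.6217 -0.3301  0.035 ]
 [ 0.4474 -0.435   0.035 ]] [ 0.4816 -0.2959  0.035 ]
[ 31.6152  31.0437 121.4152 121.409 ]
[ 0.4812 -0.2962  0.058 ]
121.42537988477252 0.1247714976078274
-58.612694386306934 0.12471997299578373
-148.5980443447376 0.12457365470898124
31.37827636458015 0.1246565655076858
roller,pointer,screw [120.7448 121.3301 121.4982]
```

```bash
sed -i 's/^A=np.array.*/A=np.array([.4815,-.2961]); PH=np.radians(121.4)/' h.py; python3 - <<'E'
from h import *
info(); print(rel([*A,.107],-175))
E
```

```text
t 11.8 tcp [ 0.4576 -0.2558  0.3061] xang -164.8 zt [ 0.004 -0.004 -1.   ] F [-0.2 -0.  -0.7] T [0.02 0.01 0.02] gap 0.0599 q6 -2.5
([-1.18, -4.42, 19.94], 10.2)
```

Request:
{"name": "apply_moves", "arguments": {
  "moves": [
    [[-0.6, -2.2, 3], 5, 0.7],
    [[-1.2, -4.4, 6], 10, 0.7],
    [[-1.2, -4.4, 11], 10, 0.7],
    [[-1.2, -4.4, 16], 10, 0.7],
    [[-1.2, -4.4, 18.5], 10, 0.7],
    [[-1.2, -4.4, 19.6], 10, 0.7],
    [[-1.2, -4.4, 19.6], 10, 0.7],
    [[-1.2, -4.4, 19.6], 10, 0.3],
    [[-1.2, -4.4, 19.6], 10, 0.3],
    [[-1.2, -4.4, 19.6], 10, 0.3]
  ],
  "squeeze": 50
}}

```text
clock: 13.05
tcp_pos: [0.4829, -0.2936, 0.1093]
orientation: [0.004, -0.047, 0.999, -0.001]
wrist_force: [8.9, 2.4, -3.2]
finger_gap: 0.0386
```

```bash
python3 - <<'E'
from h import *
info()
snap('wrist','w7')
E
```

```text
t 13.05 tcp [ 0.4829 -0.2936  0.1093] xang -174.6 zt [ 0.007 -0.001 -1.   ] F [ 8.9  2.4 -3.2] T [ 0.54 -1.27  0.05] gap 0.0386 q6 -2.35
```

View pics/w7.png

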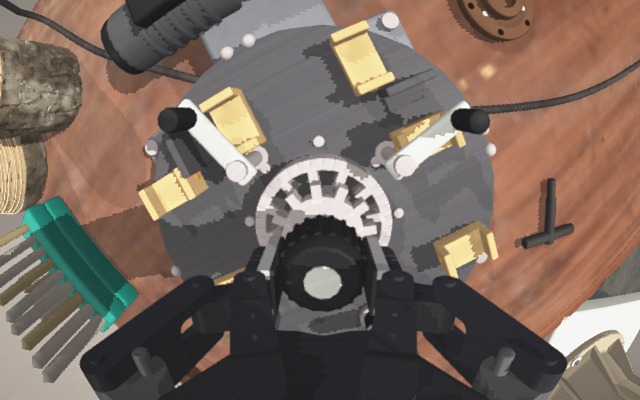

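Request:
{"name": "apply_moves", "arguments": {
  "moves": [
    [[0, 0, 0.1], 0, 0.3],
    [[0, 0, 0.2], 0, 0.3],
    [[0, 0, 0.3], 0, 0.3],
    [[0, 0, 0.4], 3, 0.3],
    [[0, 0, 0.4], 6, 0.3],
    [[0, 0, 0.4], 3, 0.3],
    [[0, 0, 0.4], 0, 0.3],
    [[0, 0, 0.4], -3, 0.3],
    [[0, 0, 0.4], -6, 0.3],
    [[0, 0, 0.4], -6, 0.3]
  ]
}}

```text
clock: 14.35
tcp_pos: [0.4829, -0.2937, 0.1068]
orientation: [0.004, -0.099, 0.995, -0.001]
wrist_force: [5.6, 5.0, 7.1]
finger_gap: 0.0388
```

```bash
python3 - <<'E'
from h import *
info()
E
```

```text
t 14.35 tcp [ 0.4829 -0.2937  0.1068] xang -168.6 zt [ 0.008 -0.002 -1.   ] F [5.6 5.  7.1] T [ 0.9  -0.58 -0.05] gap 0.0388 q6 -2.46
```

Request:
{"name": "apply_moves", "arguments": {
  "moves": [
    [[0, 0, 0.1], -2, 0.3],
    [[0, 0, 0.15], -4, 0.3],
    [[0, 0, 0.15], -6, 0.3],
    [[0, 0, 0.15], -8, 0.3],
    [[0, 0, 0.15], -10, 0.3],
    [[0, 0, 0.15], -12, 0.3],
    [[0, 0, 0.15], -11, 0.3],
    [[0, 0, 0.15], -9, 0.3],
    [[0, 0, 0.15], -8, 0.3],
    [[0, 0, 0.15], -8, 0.3]
  ]
}}

```text
clock: 15.6
tcp_pos: [0.4827, -0.2938, 0.1044]
orientation: [0.003, -0.168, 0.986, -0.001]
wrist_force: [6.2, 3.3, 2.4]
finger_gap: 0.039
```

```bash
python3 - <<'E'
from h import *
info()
E
```

```text
t 15.6 tcp [ 0.4827 -0.2938  0.1044] xang -160.6 zt [ 0.007 -0.002 -1.   ] F [6.2 3.3 2.4] T [ 0.54 -0.94  0.2 ] gap 0.039 q6 -2.6
```

Request:
{"name": "apply_moves", "arguments": {
  "moves": [
    [[0, 0, 0.15], 1, 0.3],
    [[0, 0, 0.3], -1, 0.3],
    [[0, 0, 0.45], 1, 0.3],
    [[0, 0, 0.6], -1, 0.3],
    [[0, 0, 0.75], 1, 0.3],
    [[0, 0, 0.85], -1, 0.3],
    [[0, 0, 0.95], 1, 0.3],
    [[0, 0, 1.05], -1, 0.3],
    [[0, 0, 1.1], 0, 0.3],
    [[0, 0, 1.15], 0, 0.3]
  ]
}}

```text
clock: 16.85
tcp_pos: [0.4827, -0.2938, 0.0934]
orientation: [0.003, -0.168, 0.986, -0.002]
wrist_force: [3.7, 4.9, 7.9]
finger_gap: 0.0384
```

```bash
python3 - <<'E'
from h import *
info()
E
```

```text
t 16.85 tcp [ 0.4827 -0.2938  0.0934] xang -160.6 zt [ 0.007 -0.002 -1.   ] F [3.7 4.9 7.9] T [ 0.82 -0.54  0.14] gap 0.0384 q6 -2.6
```

Press 1.5 mm more to find the bottom, then release, rise and look.

Request:
{"name": "apply_moves", "arguments": {
  "moves": [
    [[0, 0, 0.08], 0.5, 0.3],
    [[0, 0, 0.15], -0.5, 0.3],
    [[0, 0, 0.2], 0, 0.3],
    [[0, 0, 0.25], 0, 0.3],
    [[0, 0, 0.25], 0, 0.3],
    [[0, 0, 0.25], 0, 0.3],
    [[0, 0, 0.25], 0, 0.3],
    [[0, 0, 0.25], 0, 0.3],
    [[0, 0, 0.25], 0, 0.3],
    [[0, 0, 0.25], 0, 0.3]
  ]
}}

```text
clock: 18.1
tcp_pos: [0.4828, -0.2939, 0.0933]
orientation: [0.004, -0.168, 0.986, -0.002]
wrist_force: [0.7, 7.2, 20.4]
finger_gap: 0.039
```

```bash
python3 - <<'E'
from h import *
info()
E
```

```text
t 18.1 tcp [ 0.4828 -0.2939  0.0933] xang -160.6 zt [ 0.008 -0.003 -1.   ] F [ 0.7  7.2 20.4] T [1.34 0.33 0.18] gap 0.039 q6 -2.6
```

Request:
{"name": "apply_moves", "arguments": {
  "moves": [
    [[0, 0, 0], 0, 0.7],
    [[0, 0, 0], 0, 0.7],
    [[0, 0, 0], 0, 0.7],
    [[0, 0, 0], 0, 0.7],
    [[0, 0, -5], 0, 0.7],
    [[0, 0, -11], 0, 0.7],
    [[0, 2, -17], 0, 0.7],
    [[0, 5, -23], 0, 0.7],
    [[0, 5, -24], 0, 0.7],
    [[0, 5, -24], 0, 0.7]
  ]
}}

```text
clock: 19.35
tcp_pos: [0.4635, -0.2466, 0.3284]
orientation: [0.001, -0.167, 0.986, -0.001]
wrist_force: [-0.0, -0.6, 0.3]
finger_gap: 0.0599
```

```bash
python3 - <<'E'
from h import *
snap('wrist','w8');info()
im=cv2.imread('pics/w8.png')
cv2.imwrite('pics/z8.png',cv2.resize(im[20:260,190:420],None,fx=2.5,fy=2.5,interpolation=cv2.INTER_CUBIC))
E
```

```text
t 19.4 tcp [ 0.463  -0.2465  0.3268] xang -160.7 zt [-0.001  0.    -1.   ] F [-0.6  0.3 -0.7] T [-0.    0.   -0.02] gap 0.0597 q6 -2.55
```

View pics/w8.png

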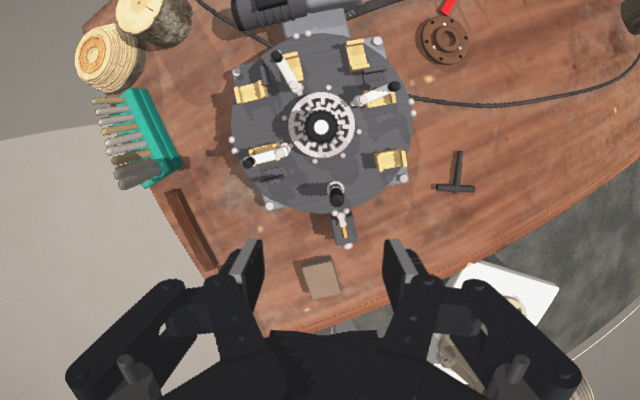

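View pics/z8.png

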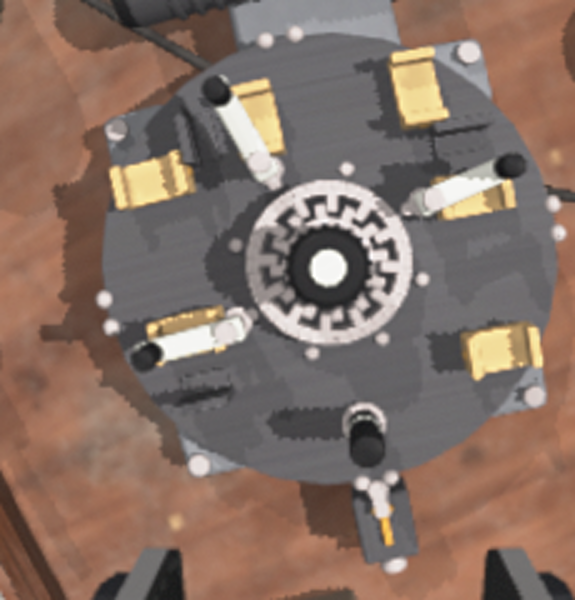

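```bash
python3 - <<'E'
from h import *
np.set_printoptions(precision=4,suppress=True)
w=load('w8'); u=lambda x,y:(190+x/2.5,20+y/2.5)
print('knob',pt(w,u(327,267),.1235),'hub',pt(w,u(329,262),.078))
rr=[]
for c in [(362,483,392,477),(265,40,295,34),(553,203,559,233),(104,299,111,327)]:
    rr.append(pt(w,[u(*c[:2]),u(*c[2:])],.058).mean(0))
rr=np.array(rr); c=rr.mean(0); print('ribs c',c[:2],np.degrees(np.arctan2(rr[:,1]-c[1],rr[:,0]-c[0])))
print('post',pt(w,u(368,444),.118), 'exp',A+.09*np.array([np.cos(PH),np.sin(PH)]))
PH0=np.degrees(PH)
S={1:((147,356),(228,328),[(186,360-25)],),0:((217,91),(262,163),0),2:((512,166),(424,200),0)}
ang={0:PH0+180,1:PH0-90,2:PH0+90}
sad={1:[(185,335),(155,180)],0:[(257,115),(418,88)],2:[(478,198),(502,350)]}
for k,(pg,pv,_) in S.items():
    th=np.radians(ang[k]); X=np.array([np.cos(th),np.sin(th)]); Y=np.array([-X[1],X[0]])
    f=lambda P:np.array([(P[:2]-A)@X,(P[:2]-A)@Y])
    P=f(pt(w,u(*pg),.126)[0]); V=f(pt(w,u(*pv),.1015)[0]);
    print(k,'peg',P,'piv',V,'ang',np.degrees(np.arctan2(*(P-V)[::-1])),np.hypot(*(P-V)),'sad',[f(pt(w,u(*q),.075)[0]) for q in sad[k]])
E
```

```text
knob [[ 0.4825 -0.2961  0.1235]] hub [[ 0.4819 -0.2964  0.078 ]]
ribs c [ 0.4814 -0.2962] [ 121.5239  -58.5316 -148.5786   31.309 ]
post [[ 0.4366 -0.2235  0.118 ]] exp [ 0.4346 -0.2193]
1 peg [0.0901 0.0206] piv [0.0541 0.019 ] ang 2.5066729226762385 0.03599146206994332 sad [array([0.0814, 0.0201]), array([ 0.078 , -0.0623])]
0 peg [0.0892 0.0314] piv [0.0547 0.0206] ang 17.29371871863789 0.036088592818530496 sad [array([0.0823, 0.0197]), array([ 0.0794, -0.0625])]
2 peg [0.0896 0.0296] piv [0.0503 0.0216] ang 11.512556912966865 0.04009283490061345 sad [array([0.0811, 0.0179]), array([ 0.0791, -0.0624])]
```

```bash
cat >> h.py <<'E'
ANG={0:np.degrees(PH)+180,1:np.degrees(PH)-90,2:np.degrees(PH)+90}
def W(k,x,y,z=None):
    th=np.radians(ANG[k]); X=np.array([np.cos(th),np.sin(th)]); Y=np.array([-X[1],X[0]])
    p=A+X*x+Y*y
    return p if z is None else [*p,z]
def peg(k,deg,z): 
    t=np.radians(deg); return W(k,.0535+.038*np.cos(t),.0207+.038*np.sin(t),z)
E
python3 - <<'E'
from h import *
info()
print(rel(peg(1,2.5,.13),179.3),rel(peg(1,2.5,.1045),179.3))
E
```

```text
t 19.4 tcp [ 0.463  -0.2465  0.3268] xang -160.7 zt [-0.001  0.    -1.   ] F [-0.6  0.3 -0.7] T [-0.    0.   -0.02] gap 0.0597 q6 -2.55
([-8.59, -1.19, 19.67], 20.0) ([-8.59, -1.19, 22.22], 20.0)
```

Request:
{"name": "apply_moves", "arguments": {
  "moves": [
    [[-3, 0, 3], 7, 0.5],
    [[-6, -0.5, 6], 14, 0.5],
    [[-8.6, -1.2, 11], 20, 0.5],
    [[-8.6, -1.2, 15], 20, 0.5],
    [[-8.6, -1.2, 19], 20, 0.45],
    [[-8.6, -1.2, 21], 20, 0.4],
    [[-8.6, -1.2, 22], 20, 0.4],
    [[-8.6, -1.2, 22], 20, 0.4],
    [[-8.6, -1.2, 22], 20, 0.4],
    [[-8.6, -1.2, 22], 20, 0.4]
  ]
}}

```text
clock: 20.65
tcp_pos: [0.5487, -0.2297, 0.1089]
orientation: [0.001, 0.006, 1.0, -0.001]
wrist_force: [-0.2, 0.3, -0.0]
finger_gap: 0.0341
```

```bash
python3 - <<'E'
from h import *
info()
snap('wrist','w9')
print(rel(peg(1,2.5,.105)))
b,_=rel(peg(1,2.5,.105))
for d in range(10,95,8): print(d,np.array(rel(peg(1,d,.105))[0])-b)
E
```

```text
t 20.65 tcp [ 0.5487 -0.2297  0.1089] xang 179.3 zt [ 0.002 -0.001 -1.   ] F [-0.2  0.3 -0. ] T [-0.01  0.01 -0.01] gap 0.0341 q6 -2.09
([0.08, 0.02, 0.39], None)
10 [ 0.31  0.39 -0.01]
18 [ 0.69  0.76 -0.01]
26 [ 1.12  1.07 -0.01]
34 [ 1.59  1.31 -0.01]
42 [ 2.09  1.49 -0.01]
50 [ 2.61  1.6  -0.01]
58 [ 3.13  1.64 -0.01]
66 [ 3.66  1.6  -0.01]
74 [ 4.18  1.49 -0.01]
82 [ 4.68  1.31 -0.01]
90 [ 5.15  1.06 -0.01]
```

View pics/w9.png

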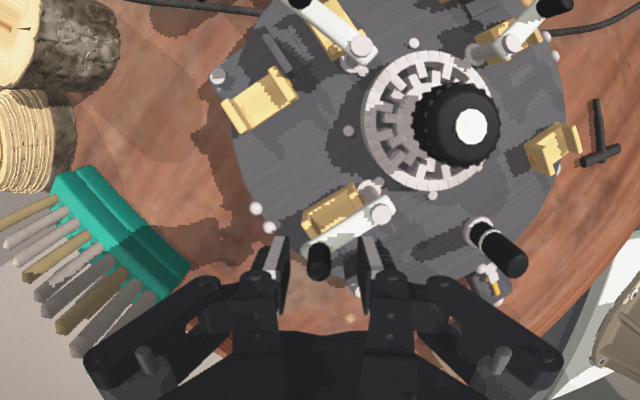

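Request:
{"name": "apply_moves", "arguments": {
  "moves": [
    [[0, 0, 0.2], 0, 0.4],
    [[0, 0, 0.35], 0, 0.05],
    [[0, 0, 0.35], 0, 0.05],
    [[0, 0, 0.35], 0, 0.05],
    [[0, 0, 0.35], 0, 0.05],
    [[0.3, 0.4, 0.35], 0, 0.05],
    [[0.7, 0.75, 0.35], 0, 0.05],
    [[1.1, 1.05, 0.35], 0, 0.05],
    [[1.6, 1.3, 0.35], 0, 0.05],
    [[2.1, 1.5, 0.35], 0, 0.05]
  ],
  "squeeze": 30
}}

```text
clock: 21.95
tcp_pos: [0.5309, -0.2109, 0.1047]
orientation: [0.004, 0.005, 1.0, 0.003]
wrist_force: [10.3, 10.8, -1.1]
finger_gap: 0.0105
```

```bash
python3 - <<'E'
from h import *
info()
E
```

```text
t 21.95 tcp [ 0.5309 -0.2109  0.1047] xang 179.5 zt [ 0.008  0.006 -1.   ] F [10.3 10.8 -1.1] T [ 2.38 -2.05  0.25] gap 0.0105 q6 -2.08
```

```bash
python3 - <<'E'
from h import *
info()
snap('wrist','w10')
th=np.radians(ANG[1]);X=np.array([np.cos(th),np.sin(th)]); Y=np.array([-X[1],X[0]])
p=pose()[0][:2]-A; print(p@X,p@Y)
E
```

```text
t 21.95 tcp [ 0.5309 -0.2109  0.1047] xang 179.5 zt [ 0.008  0.006 -1.   ] F [10.3 10.8 -1.1] T [ 2.38 -2.05  0.25] gap 0.0105 q6 -2.08
0.08601873309011077 0.04810486145684085
```

View pics/w10.png

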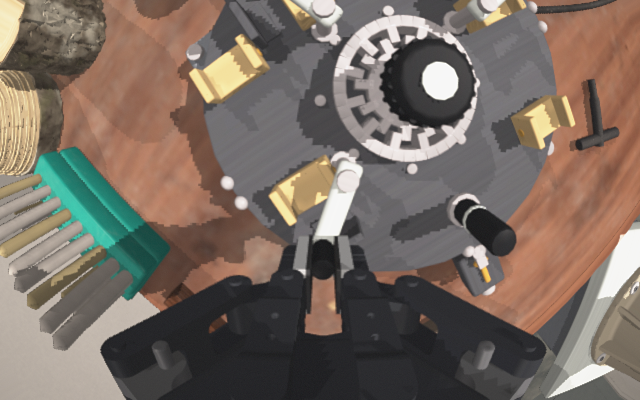

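Request:
{"name": "apply_moves", "arguments": {
  "moves": [
    [[-0.1, 0.3, 0], 0, 0.05],
    [[0.2, 0.5, 0], -4, 0.05],
    [[0.7, 0.5, 0], -8, 0.05],
    [[1.25, 0.5, 0], -12, 0.05],
    [[1.75, 0.4, 0], -16, 0.05],
    [[2.25, 0.2, 0], -20, 0.05],
    [[2.6, 0.05, 0], -22, 0.05],
    [[2.7, 0, 0], -22, 0.05],
    [[2.7, 0, 0], -22, 0.05],
    [[2.7, 0, 0], -22, 0.05]
  ]
}}

```text
clock: 23.25
tcp_pos: [0.5007, -0.2109, 0.1045]
orientation: [0.001, -0.186, 0.983, 0.002]
wrist_force: [1.4, 8.1, 4.0]
finger_gap: 0.0109
```

```bash
python3 - <<'E'
from h import *
info()
snap('wrist','w11')
th=np.radians(ANG[1]);X=np.array([np.cos(th),np.sin(th)]); Y=np.array([-X[1],X[0]])
p=pose()[0][:2]-A; print(p@X,p@Y)
E
```

```text
t 23.25 tcp [ 0.5007 -0.2109  0.1045] xang -158.6 zt [ 0.002  0.005 -1.   ] F [1.4 8.1 4. ] T [ 1.71 -0.42  0.26] gap 0.0109 q6 -2.49
0.060798444679365966 0.06270139013155857
```

View pics/w11.png

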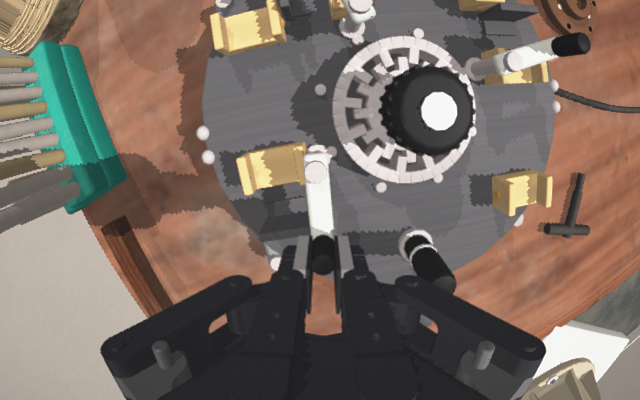

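```bash
python3 - <<'E'
from h import *
w=load('w11')
th=np.radians(ANG[1]);X=np.array([np.cos(th),np.sin(th)]); Y=np.array([-X[1],X[0]])
f=lambda P:np.array([(P[:2]-A)@X,(P[:2]-A)@Y])
V=f(pt(w,(315,168),.1025)[0]); 
for g in [((322,264),.126),((323,246),.126)]:
  P=f(pt(w,*g)[0]); print(V,P,np.degrees(np.arctan2(*(P-V)[::-1])),np.hypot(*(P-V)))
B=f(pt(w,(320,215),.1015)[0]); print(B,np.degrees(np.arctan2(*(B-V)[::-1])))
E
```

```text
[0.05588427 0.0186173 ] [0.05913985 0.05682627] 85.1299018438507 0.03834741255040021
[0.05588427 0.0186173 ] [0.05717196 0.04818208] 87.5060753136074 0.029592809047845847
[0.05777333 0.04259396] 85.49511211713977
```

```bash
sed -i 's/\.0535+\.038/.0545+.038/; s/\.0207+\.038/.020+.038/' h.py; python3 - <<'E'
from h import *
info()
print(peg(2,13.5,.105),rel(peg(2,13.5,.105),180))
E
```

```text
t 23.3 tcp [ 0.5007 -0.2109  0.1045] xang -158.6 zt [ 0.001  0.005 -1.   ] F [2.1 7.8 4.4] T [ 1.72 -0.4   0.2 ] gap 0.011 q6 -2.49
[np.float64(0.41848476035177407), np.float64(-0.3683891605666078), 0.105] ([13.4, -11.66, -0.14], 21.4)
```

Request:
{"name": "apply_moves", "arguments": {
  "moves": [
    [[0, 0, 0], 0, 0.35],
    [[0, 0, 0], 0, 0.4],
    [[0, 0, -3], 0, 0.4],
    [[0, 0, -6.5], 0, 0.4],
    [[3, -2.5, -7], 6, 0.4],
    [[6.5, -6, -7], 12, 0.4],
    [[10, -9, -7], 18, 0.4],
    [[13.2, -11.7, -6], 21, 0.4],
    [[13.3, -11.7, -3], 21, 0.4],
    [[13.3, -11.7, -2.7], 21, 0.4]
  ]
}}

```text
clock: 24.55
tcp_pos: [0.417, -0.3704, 0.1293]
orientation: [-0.001, -0.001, 1.0, 0.002]
wrist_force: [0.7, -0.6, -1.0]
finger_gap: 0.0341
```

```bash
python3 - <<'E'
from h import *
snap('wrist','w12');info()
print(peg(2,13.5,.105),rel(peg(2,13.5,.105),180))
b,_=rel(peg(2,13.5,.105))
for d in range(20,95,7): print(d,np.array(rel(peg(2,d,.105))[0])-b)
E
```

```text
t 24.6 tcp [ 0.4177 -0.3703  0.1301] xang -179.8 zt [-0.002  0.002 -1.   ] F [0.2 0.2 0.2] T [ 0.01 -0.    0.01] gap 0.0341 q6 -2.44
[np.float64(0.41848476035177407), np.float64(-0.3683891605666078), 0.105] ([-0.08, 0.19, 2.51], 0.2)
20 [-0.32 -0.29  0.  ]
27 [-0.7  -0.56  0.  ]
34 [-1.11 -0.78  0.  ]
41 [-1.54 -0.95  0.  ]
48 [-1.99 -1.06 -0.01]
55 [-2.45 -1.12 -0.01]
62 [-2.91 -1.13 -0.01]
69 [-3.37 -1.07 -0.01]
76 [-3.82 -0.96 -0.01]
83 [-4.26 -0.8  -0.01]
90 [-4.67 -0.58 -0.01]
```

View pics/w12.png

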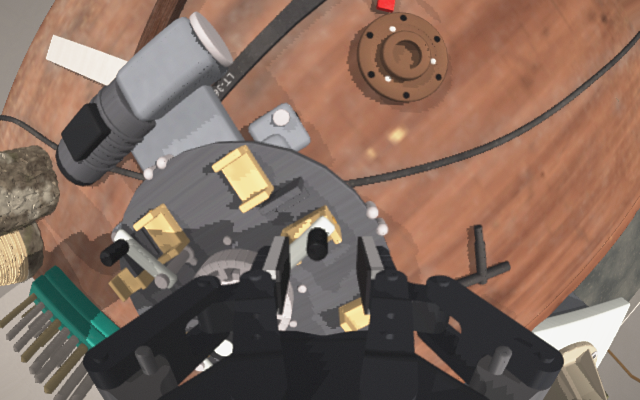

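```bash
python3 - <<'E'
from h import *
w=load('w12')
th=np.radians(ANG[2]);X=np.array([np.cos(th),np.sin(th)]); Y=np.array([-X[1],X[0]])
f=lambda P:np.array([(P[:2]-A)@X,(P[:2]-A)@Y])
for g in (236,240,244):
  P=pt(w,(317,g),.126)[0]; print(P,f(P),rel([P[0],P[1],.105]))
E
```

```text
[ 0.41960097 -0.37944431  0.126     ] [0.09625716 0.03888861] ([-0.19, -0.92, 2.51], None)
[ 0.41960944 -0.37719634  0.126     ] [0.09507871 0.03697427] ([-0.19, -0.69, 2.51], None)
[ 0.41961835 -0.37492202  0.126     ] [0.09388616 0.03503766] ([-0.19, -0.47, 2.51], None)
```

Request:
{"name": "apply_moves", "arguments": {
  "moves": [
    [[-0.2, -0.25, 1.5], 0, 0.4],
    [[-0.2, -0.25, 2.5], 0, 0.4],
    [[-0.2, -0.25, 2.5], 0, 0.05],
    [[-0.2, -0.25, 2.5], 0, 0.05],
    [[-0.2, -0.25, 2.5], 0, 0.05],
    [[-0.2, -0.25, 2.5], 0, 0.05],
    [[-0.45, -0.45, 2.5], -3, 0.05],
    [[-0.75, -0.65, 2.5], -6, 0.05],
    [[-1.15, -0.9, 2.5], -9, 0.05],
    [[-1.6, -1.05, 2.5], -12, 0.05]
  ]
}}

```text
clock: 25.85
tcp_pos: [0.4328, -0.381, 0.1059]
orientation: [-0.002, -0.107, 0.994, 0.0]
wrist_force: [-6.6, -0.9, -2.2]
finger_gap: 0.0108
```

```bash
python3 - <<'E'
from h import *
snap('wrist','w13');info()
th=np.radians(ANG[2]);X=np.array([np.cos(th),np.sin(th)]); Y=np.array([-X[1],X[0]])
p=pose()[0][:2]-A; print(p@X,p@Y)
E
```

```text
t 25.9 tcp [ 0.4332 -0.3812  0.1059] xang -167.6 zt [-0.004  0.    -1.   ] F [-6.2 -0.8 -2.1] T [-0.18  1.11  0.28] gap 0.01 q6 -2.65
0.08555176149560466 0.047467986939158345
```

View pics/w13.png

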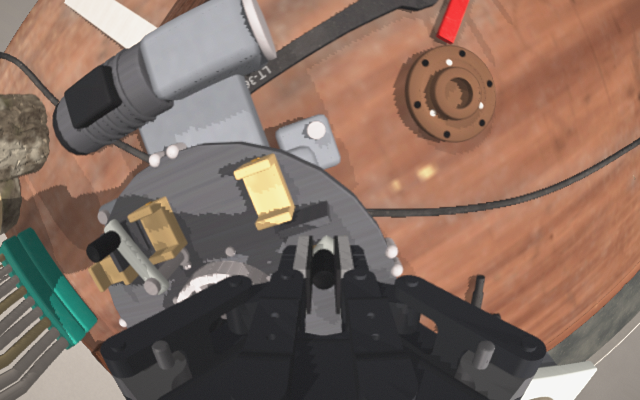

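```bash
python3 - <<'E'
from h import *
b=np.array(rel(peg(2,41.5,.105))[0])
for d in (50,58,66,74,82,88): print(d,np.array(rel(peg(2,d,.105))[0])-b)
E
```

```text
50 [-0.51 -0.24  0.  ]
58 [-1.02 -0.4   0.  ]
66 [-1.54 -0.48 -0.01]
74 [-2.07 -0.49 -0.01]
82 [-2.6  -0.42 -0.01]
88 [-2.98 -0.33 -0.01]
```

Request:
{"name": "apply_moves", "arguments": {
  "moves": [
    [[-0.5, -0.25, 0], -2, 0.05],
    [[-1.0, -0.4, 0], -4, 0.05],
    [[-1.55, -0.5, 0], -6, 0.05],
    [[-2.1, -0.5, 0], -8, 0.05],
    [[-2.65, -0.45, 0], -10, 0.05],
    [[-3.0, -0.35, 0], -10, 0.05],
    [[-3.1, -0.3, 0], -10, 0.05],
    [[-3.1, -0.3, 0], -10, 0.05],
    [[-3.1, -0.3, 0], -10, 0.35],
    [[-3.1, -0.3, 0], -10, 0.4]
  ]
}}

```text
clock: 27.15
tcp_pos: [0.466, -0.3777, 0.107]
orientation: [0.0, -0.193, 0.981, -0.0]
wrist_force: [0.4, -0.5, 0.8]
finger_gap: 0.034
```

```bash
python3 - <<'E'
from h import *
snap('wrist','w14');info()
th=np.radians(ANG[2]);X=np.array([np.cos(th),np.sin(th)]); Y=np.array([-X[1],X[0]])
p=pose()[0][:2]-A; print(p@X,p@Y)
E
```

```text
t 27.2 tcp [ 0.466  -0.3776  0.1069] xang -157.7 zt [ 0.001 -0.    -1.   ] F [-0.3  0.6  0.4] T [0.06 0.04 0.04] gap 0.0342 q6 -2.77
0.05569266035971383 0.061453661197573166
```

View pics/w14.png

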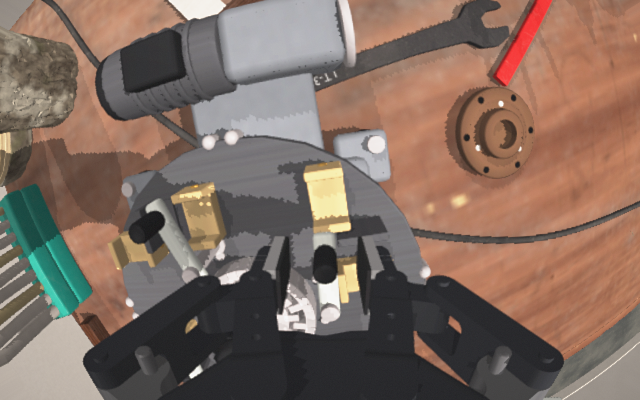

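```bash
python3 - <<'E'
from h import *
print(rel([.548,.034,.30],-148))
E
```

```text
([-23.2, 34.96, -19.32], -9.7)
```

Request:
{"name": "apply_moves", "arguments": {
  "moves": [
    [[0, 0, -5], 0, 0.5],
    [[0, 0, -10], 0, 0.6],
    [[-2, 3, -15], 0, 0.6],
    [[-5, 7.5, -19], -2, 0.6],
    [[-8.4, 12.6, -19], -4, 0.6],
    [[-11.8, 17.8, -19], -6, 0.6],
    [[-15.2, 23, -19], -8, 0.6],
    [[-18.6, 28, -19], -10, 0.6],
    [[-21.6, 32.6, -19], -10, 0.6],
    [[-23.2, 35, -19], -10, 0.6]
  ]
}}

```text
clock: 28.45
tcp_pos: [0.5477, 0.0374, 0.2968]
orientation: [0.0, -0.279, 0.96, 0.0]
wrist_force: [0.5, 0.4, 0.8]
finger_gap: 0.0513
```

```bash
python3 - <<'E'
from h import *
snap('wrist','w15x');snap('wrist','w15');info()
E
```

```text
t 28.55 tcp [0.5478 0.0374 0.2966] xang -147.5 zt [ 0.001  0.001 -1.   ] F [ 1.  -0.6  0.1] T [-0.    0.03 -0.02] gap 0.0512 q6 -2.22
```

View pics/w15.png

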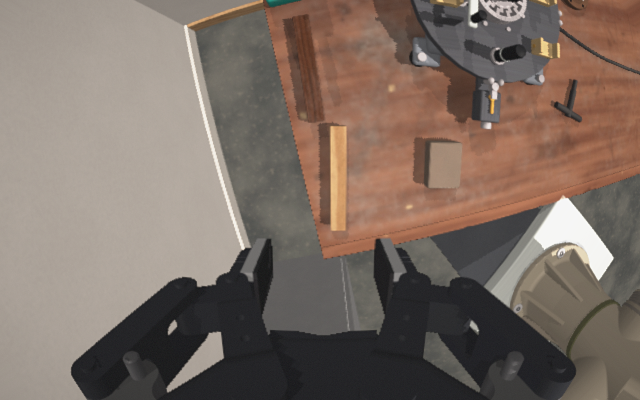

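```bash
cat >> h.py <<'E'
def blank(d,kind,roi,z=.022):
    x0,y0,x1,y1=roi; hsv=cv2.cvtColor(d['pixels'],cv2.COLOR_RGB2HSV)
    h,s,v=[hsv[...,i].astype(int) for i in range(3)]
    m=((v>150)&(h>12)&(h<24)&(s>80)) if kind=='pale' else ((v<115)&(v>30)&(s>120)&(h<14))
    mm=np.zeros(m.shape,np.uint8); mm[y0:y1,x0:x1]=m[y0:y1,x0:x1]
    mm=cv2.morphologyEx(mm,cv2.MORPH_OPEN,np.ones((3,3)))
    cs,_=cv2.findContours(mm,cv2.RETR_EXTERNAL,cv2.CHAIN_APPROX_NONE); c=max(cs,key=cv2.contourArea)
    P=pt(d,c[:,0,:],z)[:,:2]
    (cx,cy),(a,b),an=cv2.minAreaRect((P*1000).astype(np.float32))
    box=cv2.boxPoints(((cx,cy),(a,b),an)); e=[box[1]-box[0],box[2]-box[1]]; e=max(e,key=np.linalg.norm)
    return (cx/1000,cy/1000),sorted((a,b)),np.degrees(np.arctan2(e[1],e[0])),cv2.boundingRect(c)
E
python3 - <<'E'
from h import *
w=load('w15')
print(blank(w,'pale',(315,110,365,240)))
print(blank(w,'dark',(280,5,330,135)))
E
```

```text
((0.5162998046875, 0.04912088775634765), [22.328336715698242, 149.00831604003906], np.float32(-57.09038), (330, 126, 17, 105))
((0.6446194458007812, -0.07122793579101562), [21.846477508544922, 116.51986694335938], np.float32(-49.299614), (293, 15, 24, 84))
```

```bash
python3 - <<'E'
from h import *
print(rel([.5163,.0491,.003],-147.1)); 
w=load('w15');print(pt(w,[(288,16),(302,13),(308,123),(322,119)],.022))
E
```

```text
([2.05, 2.68, 29.36], -0.4)
[[ 0.69577446 -0.10625424  0.022     ]
 [ 0.68198253 -0.1195191   0.022     ]
 [ 0.59301435  0.0049512   0.022     ]
 [ 0.58011016 -0.00960151  0.022     ]]
```

Request:
{"name": "apply_moves", "arguments": {
  "moves": [
    [[1, 1.3, 6], 0, 0.6],
    [[2.05, 2.7, 12], 0, 0.6],
    [[2.05, 2.7, 18], 0, 0.6],
    [[2.05, 2.7, 24], 0, 0.6],
    [[2.05, 2.7, 27.5], 0, 0.6],
    [[2.05, 2.7, 29.3], 0.4, 0.6],
    [[2.05, 2.7, 29.3], 0.4, 0.6],
    [[2.05, 2.7, 29.3], 0.4, 0.15],
    [[2.05, 2.7, 29.3], 0.4, 0.15],
    [[2.05, 2.7, 29.3], 0.4, 0.15]
  ],
  "squeeze": 50
}}

```text
clock: 29.8
tcp_pos: [0.5176, 0.0458, 0.0049]
orientation: [0.002, -0.274, 0.962, -0.001]
wrist_force: [0.5, -0.4, 6.9]
finger_gap: 0.0207
```

```bash
python3 - <<'E'
from h import *
snap('wrist','w16');info()
print(rel(W(1,.080,-.030,.15),-148.6))
E
```

```text
t 29.85 tcp [0.5176 0.0458 0.0049] xang -148.1 zt [ 0.003 -0.001 -1.   ] F [-0.4  0.3  5.8] T [-0.12  0.17 -0.07] gap 0.021 q6 -2.19
([13.1, -30.23, -14.47], 0.5)
```

View pics/w16.png

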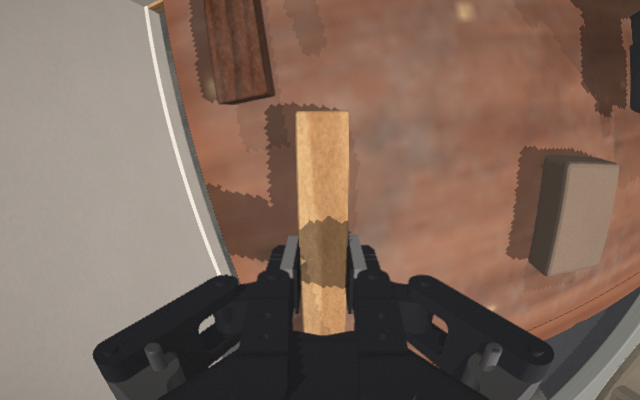

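```bash
python3 - <<'E'
import cv2
im=cv2.imread('pics/w11.png')
cv2.imwrite('pics/z11.png',cv2.resize(im[0:210,190:350],None,fx=4,fy=2.8,interpolation=cv2.INTER_CUBIC))
E
```

```text
(no output)
```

View pics/z11.png

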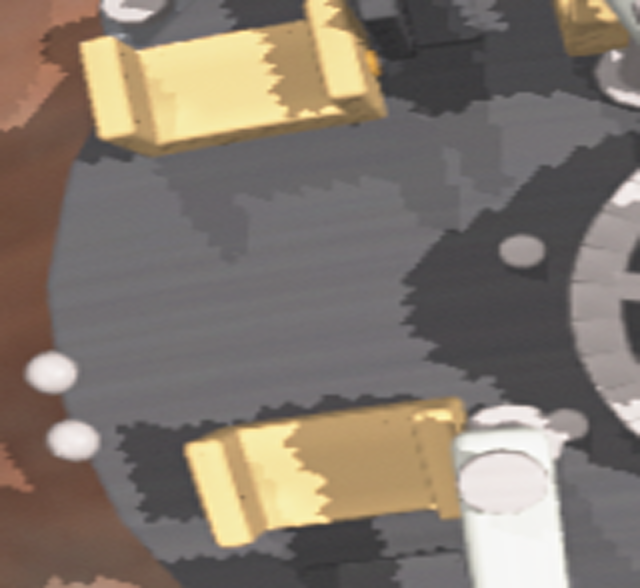

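```bash
python3 - <<'E'
from h import *
w=load('w11')
th=np.radians(ANG[1]);X=np.array([np.cos(th),np.sin(th)]); Y=np.array([-X[1],X[0]])
f=lambda P:np.array([(P[:2]-A)@X,(P[:2]-A)@Y])
u=lambda x,y:(190+x/4,y/2.8)
for n,l in dict(upout=[(118,38),(134,138)],upoutO=[(82,42),(98,140)],upin=[(332,100)],upinO=[(368,92)],lowout=[(222,433),(250,540)],lowoutO=[(187,442),(222,547)],lowin=[(414,412),(438,516)]).items():
    print(n,[f(pt(w,u(*q),.082)[0]).round(4) for q in l])
print('floor low', [f(pt(w,u(*q),.070)[0]).round(4) for q in [(245,428),(270,535)]])
E
```

```text
upout [array([ 0.0933, -0.0733]), array([ 0.0942, -0.0518])]
upoutO [array([ 0.0986, -0.0741]), array([ 0.0994, -0.0529])]
upin [array([ 0.0663, -0.0525])]
upinO [array([ 0.0614, -0.053 ])]
lowout [array([0.0933, 0.0082]), array([0.0943, 0.0301])]
lowoutO [array([0.0987, 0.0089]), array([0.0987, 0.0308])]
lowin [array([0.0665, 0.0092]), array([0.0672, 0.0299])]
floor low [array([0.093, 0.009]), array([0.0945, 0.0323])]
```

```bash
python3 - <<'E'
from h import *
print(rel(W(1,.080,-.032,.155),-148.6), W(1,.080,-.032))
E
```

```text
([13.11, -30.43, -14.97], 0.5) [ 0.56645637 -0.28173285]
```

Request:
{"name": "apply_moves", "arguments": {
  "moves": [
    [[0, 0, -3], 0, 0.15],
    [[0, 0, -8], 0, 0.15],
    [[0.5, -1, -13], 0, 0.15],
    [[2.5, -6, -15], 0, 0.15],
    [[5, -11.5, -15], 0, 0.15],
    [[7.3, -17, -15], 0, 0.15],
    [[9.7, -22.5, -15], 0, 0.15],
    [[12, -28, -15], 0.5, 0.15],
    [[13.1, -30.4, -15], 0.5, 0.15],
    [[13.1, -30.4, -15], 0.5, 0.15]
  ]
}}

```text
clock: 31.1
tcp_pos: [0.5651, -0.2835, 0.1529]
orientation: [-0.0, -0.269, 0.963, -0.0]
wrist_force: [0.0, 0.2, -1.8]
finger_gap: 0.0211
```

```bash
python3 - <<'E'
from h import *
snap('wrist','w17');snap('scene','s17');info()
print(rel(W(1,.080,-.032,.075),-148.6))
E
```

```text
t 31.2 tcp [ 0.5648 -0.2808  0.153 ] xang -148.6 zt [-0.001  0.001 -1.   ] F [-0.   0.4 -1.3] T [ 0.05 -0.01  0.02] gap 0.0208 q6 -2.71
([-0.09, -0.17, 7.8], -0.0)
```

View pics/w17.png

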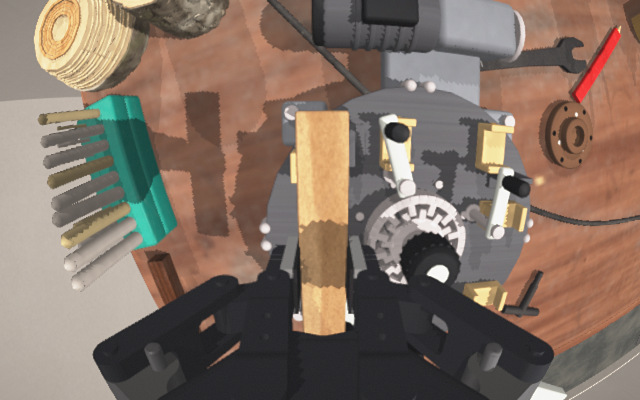

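```bash
python3 - <<'E'
from h import *
w=load('w17'); z=float(w['tcp'][2])+.017
th=np.radians(ANG[1]);X=np.array([np.cos(th),np.sin(th)]); Y=np.array([-X[1],X[0]])
f=lambda P:np.array([(P[:2]-A)@X,(P[:2]-A)@Y])
print('tcp',f(w['tcp']))
for q in [(297,111),(348,111),(301,215),(349,215)]: print(f(pt(w,q,z)[0]))
E
```

```text
tcp [ 0.07786388 -0.03280591]
[ 0.08685145 -0.1039788 ]
[ 0.06642038 -0.10390186]
[ 0.08604718 -0.06004614]
[ 0.06539857 -0.05996636]
```

```bash
python3 - <<'E'
from h import *
info();print(rel(W(1,.0808,-.032,.096),-148.6))
E
```

```text
t 31.2 tcp [ 0.5648 -0.2808  0.153 ] xang -148.6 zt [-0.001  0.001 -1.   ] F [-0.   0.4 -1.3] T [ 0.05 -0.01  0.02] gap 0.0208 q6 -2.71
([-0.17, -0.17, 5.7], -0.0)
```

Request:
{"name": "apply_moves", "arguments": {
  "moves": [
    [[-0.1, 0, 1], 0, 0.15],
    [[-0.1, 0, 2.5], 0, 0.15],
    [[-0.1, 0, 4], 0, 0.15],
    [[-0.1, 0, 5.2], 0, 0.15],
    [[-0.1, 0, 5.7], 0, 0.15],
    [[-0.1, 0, 5.7], 0, 0.15],
    [[-0.1, 0, 5.7], 0, 0.15],
    [[-0.1, 0, 5.7], 0, 0.15],
    [[-0.1, 0, 5.7], 0, 0.15],
    [[-0.1, 0, 5.7], 0, 0.15]
  ]
}}

```text
clock: 32.45
tcp_pos: [0.5663, -0.2808, 0.0965]
orientation: [0.0, -0.27, 0.963, -0.0]
wrist_force: [-1.1, -0.1, -1.9]
finger_gap: 0.021
```

```bash
python3 - <<'E'
from h import *
snap('wrist','w18');info();print(rel(W(1,.0808,-.032,.075),-148.6))
im=cv2.imread('pics/w18.png')
cv2.imwrite('pics/z18.png',cv2.resize(im[60:290,230:420],None,fx=2.6,fy=2.6,interpolation=cv2.INTER_CUBIC))
E
```

```text
t 32.5 tcp [ 0.5662 -0.2808  0.0965] xang -148.6 zt [ 0. -0. -1.] F [ 0.1  0.3 -1.6] T [-0.06 -0.03  0.  ] gap 0.0209 q6 -2.71
([-0.05, -0.09, 2.15], -0.0)
```

View pics/z18.png

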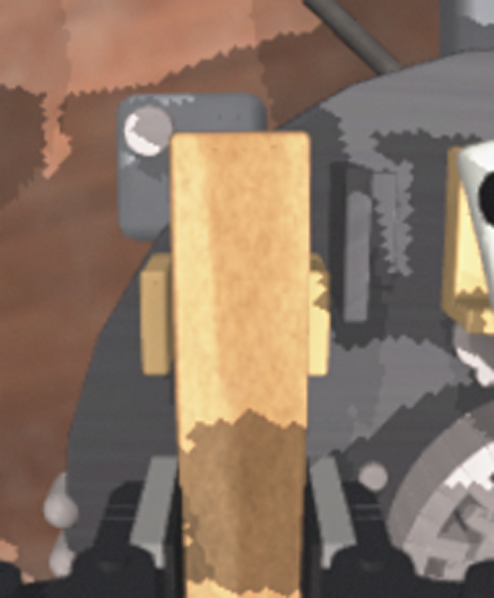

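```bash
python3 - <<'E'
from h import *
w=load('w18'); z=float(w['tcp'][2])+.017
th=np.radians(ANG[1]);X=np.array([np.cos(th),np.sin(th)]); Y=np.array([-X[1],X[0]])
f=lambda P:np.array([(P[:2]-A)@X,(P[:2]-A)@Y])
u=lambda x,y:(230+x/2.6,60+y/2.6)
print('tcp',f(w['tcp']))
for q in [(172,134),(309,134),(178,400),(306,400)]: print(f(pt(w,u(*q),z)[0]),f(pt(w,u(*q),z-.022)[0]))
print('saddle')
for q in [(141,255),(330,262),(141,372),(328,374)]: print(f(pt(w,u(*q),.082)[0]))
E
```

```text
tcp [ 0.08032551 -0.0311402 ]
[ 0.08987952 -0.10206006] [ 0.09176315 -0.10195175]
[ 0.06875891 -0.10204867] [ 0.06693823 -0.10193837]
[ 0.08967236 -0.05886184] [ 0.09151965 -0.05117709]
[ 0.06851742 -0.05885589] [ 0.06665439 -0.05117009]
saddle
[ 0.09905978 -0.07811565]
[ 0.06165975 -0.07667544]
[ 0.09980882 -0.05389935]
[ 0.06144634 -0.0534643 ]
```

Request:
{"name": "apply_moves", "arguments": {
  "moves": [
    [[-0.13, 0, 0.4], 0, 0.15],
    [[-0.13, 0, 0.9], 0, 0.15],
    [[-0.13, 0, 1.4], 0, 0.15],
    [[-0.13, 0, 1.9], 0, 0.15],
    [[-0.13, 0, 2.15], 0, 0.15],
    [[-0.13, 0, 2.15], 0, 0.15],
    [[-0.13, 0, 2.15], 0, 0.15],
    [[-0.13, 0.2, 2.15], 0, 0.15],
    [[-0.13, 0.4, 2.15], 0, 0.15],
    [[-0.13, 0.5, 2.15], 0, 0.15]
  ]
}}

```text
clock: 33.75
tcp_pos: [0.5648, -0.2758, 0.0749]
orientation: [0.0, -0.27, 0.963, -0.0]
wrist_force: [0.4, -0.9, -0.0]
finger_gap: 0.0207
```

```bash
python3 - <<'E'
from h import *
snap('wrist','w19');info();p,M,s=pose();print('toolF',M.T@s['wrist_force'])
th=np.radians(ANG[1]);X=np.array([np.cos(th),np.sin(th)]); Y=np.array([-X[1],X[0]])
f=lambda P:np.array([(P[:2]-A)@X,(P[:2]-A)@Y]); print(f(p))
E
```

```text
t 33.8 tcp [ 0.5648 -0.2757  0.0749] xang -148.6 zt [ 0. -0. -1.] F [ 0.6 -1.   0.4] T [-0.06 -0.12 -0.04] gap 0.0208 q6 -2.7
toolF [ 0.02429686 -1.14528065 -0.37452708]
[ 0.08168401 -0.02600414]
```

View pics/w19.png

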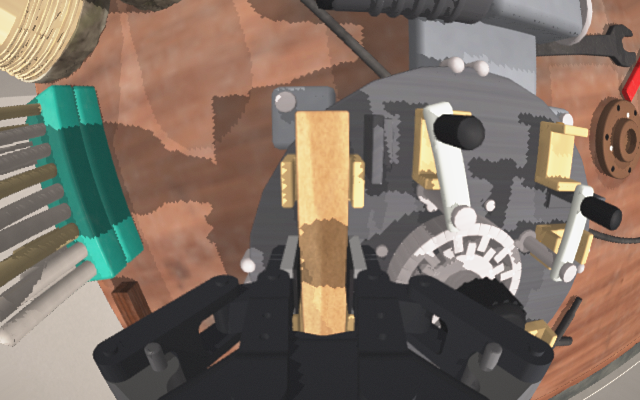

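Request:
{"name": "apply_moves", "arguments": {
  "moves": [
    [[0, 0.1, 0], 0, 0.15],
    [[0, 0.2, 0], 0, 0.15],
    [[0, 0.3, 0], 0, 0.15],
    [[0, 0.3, 0], 0, 0.15],
    [[0, 0.3, 0], 0, 0.15],
    [[0, 0.3, 0], 0, 0.15],
    [[0, 0.3, 0], 0, 0.15],
    [[0, 0.3, 0], 0, 0.15],
    [[0, 0.3, 0], 0, 0.15],
    [[0, 0.3, 0], 0, 0.15]
  ]
}}

```text
clock: 35.05
tcp_pos: [0.5643, -0.2753, 0.0753]
orientation: [0.001, -0.27, 0.963, -0.002]
wrist_force: [3.5, -6.2, -1.2]
finger_gap: 0.0209
```

```bash
cat >> h.py <<'E'
def fr(k):
    p,M,s=pose(); th=np.radians(ANG[k]);X=np.array([np.cos(th),np.sin(th)]); Y=np.array([-X[1],X[0]])
    info(); print('frame',k,((p[:2]-A)@X).round(4),((p[:2]-A)@Y).round(4),'toolF',(M.T@s['wrist_force']).round(1))
E
python3 - <<'E'
from h import *
fr(1)
E
```

```text
t 35.05 tcp [ 0.5643 -0.2753  0.0753] xang -148.7 zt [ 0.002 -0.004 -1.   ] F [ 3.5 -6.2 -1.2] T [-1.26 -0.53 -0.02] gap 0.0209 q6 -2.7
frame 1 0.0815 -0.0254 toolF [ 0.2 -7.1  1.2]
```

Request:
{"name": "apply_moves", "arguments": {
  "moves": [
    [[0, -0.1, 0], 0, 0.15],
    [[0, -0.1, 0], 0, 0.36],
    [[0, -0.1, 0], 0, 0.36],
    [[0, -0.1, 0], 0, 0.36],
    [[0, -0.1, -1.5], 0, 0.36],
    [[0, -0.1, -4], 0, 0.36],
    [[0, -0.1, -7], 0, 0.4],
    [[0, 1, -10], 0, 0.4],
    [[0, 2, -10], 0, 0.4],
    [[0, 2, -10], 0, 0.4]
  ]
}}

```text
clock: 36.3
tcp_pos: [0.5523, -0.2554, 0.1751]
orientation: [0.0, -0.271, 0.963, -0.0]
wrist_force: [0.6, 0.3, -0.1]
finger_gap: 0.0342
```

```bash
python3 - <<'E'
from h import *
snap('wrist','w20');fr(1)
print(rel(peg(1,86,.105),180))
E
```

```text
t 36.35 tcp [ 0.5523 -0.2556  0.1744] xang -148.6 zt [-0.001  0.    -1.   ] F [-0.3  0.   0.4] T [-0.   -0.01 -0.05] gap 0.0342 q6 -2.68
frame 1 0.0815 -0.0023 toolF [ 0.3  0.2 -0.4]
([2.43, 6.02, 6.95], 31.4)
```

View pics/w20.png

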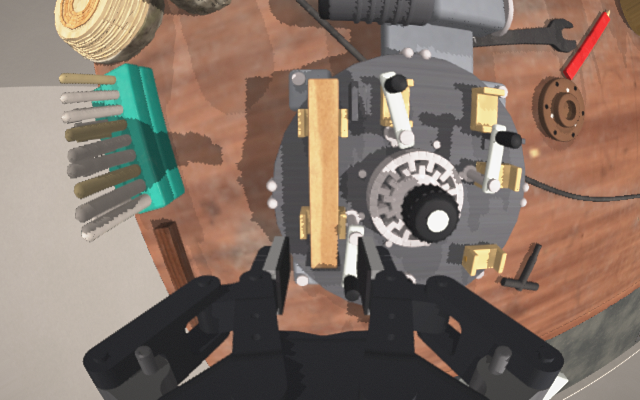

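```bash
python3 - <<'E'
from h import *
w=load('w20'); P=pt(w,(352,289),.126)[0]; th=np.radians(ANG[1]);X=np.array([np.cos(th),np.sin(th)]); Y=np.array([-X[1],X[0]]); print((P[:2]-A)@X,(P[:2]-A)@Y,P)
print(rel([P[0],P[1],.1045],180))
E
```

```text
0.059227299555543636 0.05165768192725559 [ 0.50513936 -0.22114955  0.126     ]
([2.22, 5.39, 6.99], 31.4)
```

Request:
{"name": "apply_moves", "arguments": {
  "moves": [
    [[0.6, 1.5, 0], 8, 0.4],
    [[1.2, 3, 0], 16, 0.4],
    [[1.8, 4.5, 1], 24, 0.4],
    [[2.3, 6, 2.5], 31, 0.4],
    [[2.3, 6, 4.5], 31, 0.4],
    [[2.3, 6, 6.5], 31, 0.4],
    [[2.3, 6, 7], 31, 0.4],
    [[2.3, 6, 7], 31, 0.4],
    [[2.3, 6, 7], 31, 0.05],
    [[2.3, 6, 7], 31, 0.05]
  ],
  "squeeze": 30
}}

```text
clock: 37.6
tcp_pos: [0.5023, -0.2172, 0.1055]
orientation: [0.001, -0.003, 1.0, -0.0]
wrist_force: [-0.4, 0.2, 1.4]
finger_gap: 0.0107
```

```bash
python3 - <<'E'
from h import *
snap('wrist','w21');fr(1)
E
```

```text
t 37.65 tcp [ 0.5023 -0.2172  0.1055] xang -179.6 zt [ 0.001 -0.001 -1.   ] F [0.4 0.8 1.1] T [ 0.05 -0.03 -0.  ] gap 0.0106 q6 -2.13
frame 1 0.0589 0.0565 toolF [-0.4  0.8 -1.1]
```

View pics/w21.png

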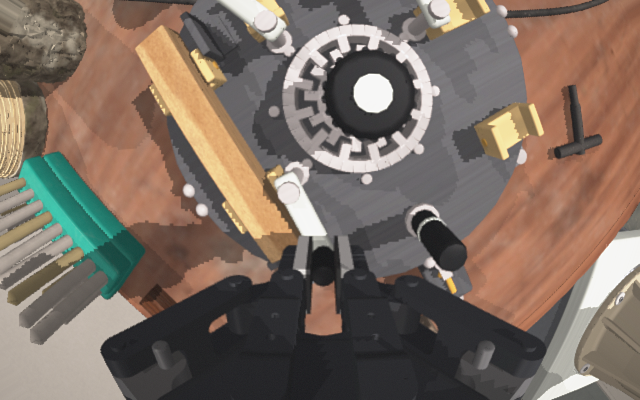

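```bash
python3 - <<'E'
from h import *
p,M,s=pose()
def pg(d): t=np.radians(d); return W(1,.0548+.0376*np.cos(t),.0193+.0376*np.sin(t),.105)
b=np.array(rel(pg(83.7))[0])
for d in (80,73,66,59,52,45,38,31,24,17,10,3,0,-2): print(d,(np.array(rel(pg(d))[0])-b).round(2),round(83.7-d))
E
```

```text
80 [-0.22  0.09  0.  ] 4
73 [-0.66  0.23  0.  ] 11
66 [-1.11  0.31  0.  ] 18
59 [-1.57  0.34  0.  ] 25
52 [-2.03  0.31  0.01] 32
45 [-2.48  0.23  0.01] 39
38 [-2.91  0.09  0.01] 46
31 [-3.33 -0.1   0.01] 53
24 [-3.72 -0.34  0.01] 60
17 [-4.08 -0.62  0.01] 67
10 [-4.41 -0.95  0.01] 74
3 [-4.69 -1.31  0.01] 81
0 [-4.79 -1.48  0.01] 84
-2 [-4.86 -1.59  0.01] 86
```

Request:
{"name": "apply_moves", "arguments": {
  "moves": [
    [[-0.22, 0.09, 0], 4, 0.05],
    [[-0.66, 0.23, 0], 11, 0.05],
    [[-1.11, 0.31, 0], 18, 0.05],
    [[-1.57, 0.34, 0], 25, 0.05],
    [[-2.03, 0.31, 0], 32, 0.05],
    [[-2.48, 0.23, 0], 39, 0.05],
    [[-2.91, 0.09, 0], 46, 0.05],
    [[-3.33, -0.1, 0], 53, 0.05],
    [[-3.72, -0.34, 0], 60, 0.05],
    [[-4.08, -0.62, 0], 67, 0.05]
  ]
}}

```text
clock: 38.9
tcp_pos: [0.5423, -0.2215, 0.1055]
orientation: [-0.001, 0.551, 0.835, 0.001]
wrist_force: [-2.1, 4.7, 4.8]
finger_gap: 0.0104
```

```bash
python3 - <<'E'
from h import *
fr(1)
def pg(d): t=np.radians(d); return W(1,.0548+.0376*np.cos(t),.0193+.0376*np.sin(t),.105)
b=np.array(rel(pg(17))[0])
for d in (10,5,2,0,-2,-4): print(d,(np.array(rel(pg(d))[0])-b).round(2),round(17-d))
E
```

```text
t 38.9 tcp [ 0.5423 -0.2215  0.1055] xang 113.2 zt [-0.     0.002 -1.   ] F [-2.1  4.7  4.8] T [ 0.92  0.49 -0.05] gap 0.0104 q6 -0.93
frame 1 0.0908 0.032 toolF [ 5.2 -0.1 -4.8]
10 [-0.43  0.17  0.  ] 7
5 [-0.74  0.26  0.  ] 12
2 [-0.94  0.3   0.  ] 15
0 [-1.07  0.32  0.  ] 17
-2 [-1.2   0.34  0.  ] 19
-4 [-1.33  0.35  0.  ] 21
```

Request:
{"name": "apply_moves", "arguments": {
  "moves": [
    [[-0.43, 0.17, 0], 7, 0.05],
    [[-0.74, 0.26, 0], 12, 0.05],
    [[-0.94, 0.3, 0], 15, 0.05],
    [[-1.07, 0.32, 0], 17, 0.05],
    [[-1.15, 0.33, 0], 18, 0.05],
    [[-1.15, 0.33, 0], 18, 0.05],
    [[-1.15, 0.33, 0], 18, 0.05],
    [[-1.15, 0.33, 0], 18, 0.05],
    [[-1.15, 0.33, 0], 18, 0.05],
    [[-1.15, 0.33, 0], 18, 0.05]
  ]
}}

```text
clock: 40.15
tcp_pos: [0.5493, -0.2294, 0.1055]
orientation: [-0.002, 0.673, 0.74, 0.001]
wrist_force: [-3.1, 9.1, 6.3]
finger_gap: 0.0105
```

```bash
python3 - <<'E'
from h import *
fr(1);snap('wrist','w22')
E
```

```text
t 40.15 tcp [ 0.5493 -0.2294  0.1055] xang 95.4 zt [-0.001  0.004 -1.   ] F [-3.1  9.1  6.3] T [ 1.65  0.72 -0.07] gap 0.0105 q6 -0.63
frame 1 0.0926 0.0216 toolF [ 9.4 -2.2 -6.3]
```

View pics/w22.png

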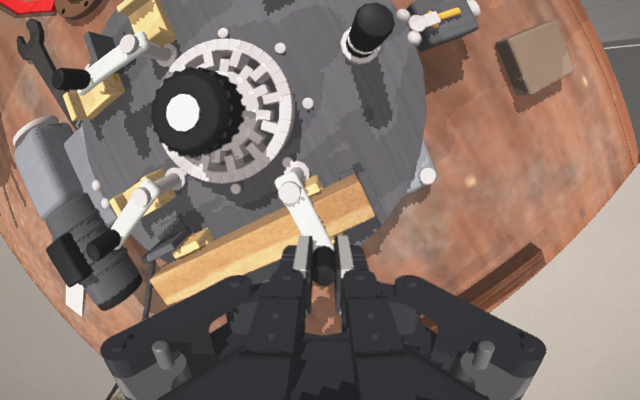

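```bash
python3 - <<'E'
from h import *
w=load('w22')
a=pt(w,[(291,189),(320,245)],.103); b=pt(w,[(153,275),(358,173)],.092)
an=lambda q:np.degrees(np.arctan2(*(q[1]-q[0])[[1,0]]))
print(an(a),an(b),ANG[1])
E
```

```text
30.64696919168471 122.44911800643527 31.400000000000006
```

```bash
python3 - <<'E'
from h import *
print(rel([.660,-.08,.26],43))
E
```

```text
([13.89, 12.43, -15.4], 52.4)
```

Request:
{"name": "apply_moves", "arguments": {
  "moves": [
    [[0.2, 0, 0], 0, 0.05],
    [[0.2, 0, 0], 0, 0.35],
    [[0.2, 0, 0], 0, 0.35],
    [[0.2, 0, -2], 0, 0.35],
    [[0.5, 0.5, -7], 5, 0.4],
    [[3, 3, -13], 15, 0.6],
    [[6, 6, -15.4], 25, 0.6],
    [[9.5, 9, -15.4], 35, 0.6],
    [[12.5, 11.5, -15.4], 45, 0.6],
    [[13.9, 12.4, -15.4], 52, 0.6]
  ]
}}

```text
clock: 41.45
tcp_pos: [0.6622, -0.0803, 0.2584]
orientation: [0.0, 0.93, 0.368, 0.0]
wrist_force: [-1.2, 0.5, 0.4]
finger_gap: 0.0511
```

```bash
python3 - <<'E'
from h import *
snap('top','t23');snap('wrist','w23');info()
E
```

```text
t 41.55 tcp [ 0.6617 -0.0805  0.2582] xang 43.5 zt [ 0.  0. -1.] F [ 0.2 -1.   0.4] T [ 0.02 -0.    0.04] gap 0.051 q6 0.57
```

View pics/w23.png

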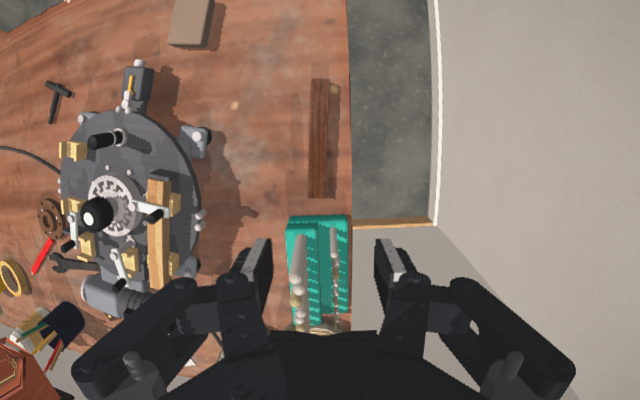

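```bash
python3 - <<'E'
from h import *
w=load('w23'); im=cv2.imread('pics/w23.png'); cv2.imwrite('pics/z23.png',cv2.resize(im[60:220,280:370],None,fx=4,fy=3.7))
print(blank(w,'dark',(300,70,340,205)))
E
```

```text
((0.6452579345703126, -0.07182719421386718), [21.04883575439453, 113.4486083984375], np.float32(-48.602245), (309, 107, 19, 91))
```

View pics/z23.png

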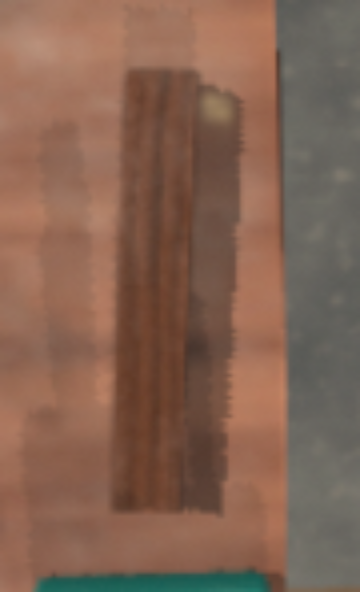

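```bash
python3 - <<'E'
from h import *
w=load('w23'); u=lambda x,y:(280+x/4,60+y/3.7)
P=pt(w,[u(126,70),u(198,70),u(112,511),u(183,511)],.022); print(P.round(4), P.mean(0))
d=P[2:].mean(0)-P[:2].mean(0); an=np.degrees(np.arctan2(d[1],d[0])); print(np.hypot(*d[:2]),an)
c=P.mean(0); print(rel([c[0],c[1],.004],an+90))
print(pt(w,[(287,216),(349,215)],.03))
E
```

```text
[[ 0.5779 -0.0102  0.022 ]
 [ 0.5937  0.0045  0.022 ]
 [ 0.6758 -0.1225  0.022 ]
 [ 0.6923 -0.1071  0.022 ]] [ 0.63493734 -0.05882833  0.022     ]
0.1489414882809753 -48.72326255702124
([-0.46, -3.41, 25.42], 2.2)
[[ 0.6708991  -0.15647468  0.03      ]
 [ 0.72758554 -0.10151095  0.03      ]]
```

Request:
{"name": "apply_moves", "arguments": {
  "moves": [
    [[-0.2, -1.7, 5], 1, 0.6],
    [[-0.45, -3.4, 11], 2.2, 0.6],
    [[-0.45, -3.4, 17], 2.2, 0.6],
    [[-0.45, -3.4, 22], 2.2, 0.6],
    [[-0.45, -3.4, 24.5], 2.2, 0.6],
    [[-0.45, -3.4, 25.4], 2.2, 0.6],
    [[-0.45, -3.4, 25.4], 2.2, 0.6],
    [[-0.45, -3.4, 25.4], 2.2, 0.15],
    [[-0.45, -3.4, 25.4], 2.2, 0.15],
    [[-0.45, -3.4, 25.4], 2.2, 0.15]
  ],
  "squeeze": 50
}}

```text
clock: 42.8
tcp_pos: [0.6356, -0.0608, 0.0068]
orientation: [0.001, 0.936, 0.352, 0.001]
wrist_force: [-0.0, -1.1, 6.5]
finger_gap: 0.0207
```

```bash
python3 - <<'E'
from h import *
snap('wrist','w24');info()
print(rel(W(2,.0805,-.032,.155),31.4),W(2,.0805,-.032))
E
```

```text
t 42.85 tcp [ 0.6356 -0.0608  0.0067] xang 41.2 zt [ 0.003 -0.001 -1.   ] F [ 0.7 -1.8  6.1] T [-0.07  0.06  0.02] gap 0.0207 q6 0.63
([-34.45, 3.09, -14.88], 9.8) [ 0.39611685 -0.31072765]
```

View pics/w24.png

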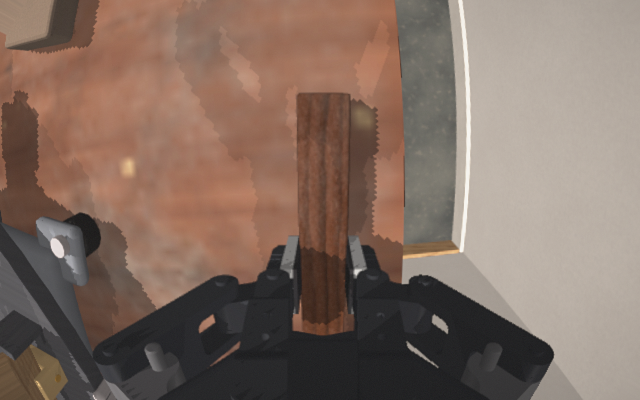

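```bash
python3 - <<'E'
from h import *
print(rel(W(2,.0805,-.028,.158),31.4),W(2,.0805,-.028))
E
```

```text
([-34.52, 3.48, -15.18], 9.8) [ 0.39820089 -0.31414185]
```

Request:
{"name": "apply_moves", "arguments": {
  "moves": [
    [[0, 0, -4], 0, 0.15],
    [[0, 0, -9], 0, 0.15],
    [[-1, 0.2, -14], 0, 0.15],
    [[-6, 0.6, -15.3], 2, 0.15],
    [[-11.5, 1.2, -15.3], 4, 0.15],
    [[-17, 1.8, -15.3], 6, 0.15],
    [[-22.5, 2.3, -15.3], 8, 0.15],
    [[-28, 2.9, -15.3], 9.8, 0.15],
    [[-32.5, 3.3, -15.3], 9.8, 0.15],
    [[-34.5, 3.5, -15.3], 9.8, 0.15]
  ]
}}

```text
clock: 44.1
tcp_pos: [0.3956, -0.3153, 0.1581]
orientation: [0.0, 0.963, 0.269, -0.0]
wrist_force: [-0.3, 0.5, -0.3]
finger_gap: 0.0207
```

Request:
{"name": "apply_moves", "arguments": {
  "moves": [
    [[0, 0, 0], 0, 0.15],
    [[0, 0, 0.8], 0, 0.15],
    [[0, 0, 2], 0, 0.15],
    [[0, 0, 3.5], 0, 0.15],
    [[0, 0, 4.8], 0, 0.15],
    [[0, 0, 5.5], 0, 0.15],
    [[0, 0, 5.5], 0, 0.15],
    [[0, 0, 5.5], 0, 0.15],
    [[0, 0, 5.5], 0, 0.15],
    [[0, 0, 5.5], 0, 0.15]
  ]
}}

```text
clock: 45.35
tcp_pos: [0.3976, -0.3142, 0.1032]
orientation: [0.0, 0.963, 0.27, 0.0]
wrist_force: [-0.1, 0.3, -0.9]
finger_gap: 0.0206
```

```bash
python3 - <<'E'
from h import *
snap('wrist','w25');fr(2)
im=cv2.imread('pics/w25.png')
cv2.imwrite('pics/z25.png',cv2.resize(im[60:290,230:420],None,fx=2.6,fy=2.6,interpolation=cv2.INTER_CUBIC))
E
```

```text
t 45.4 tcp [ 0.3976 -0.3141  0.1032] xang 31.4 zt [ 0.    -0.001 -1.   ] F [ 0.4 -0.3 -0.9] T [ 0.02 -0.05  0.03] gap 0.0208 q6 0.2
frame 2 0.081 -0.0283 toolF [0.2 0.5 0.9]
```

View pics/z25.png

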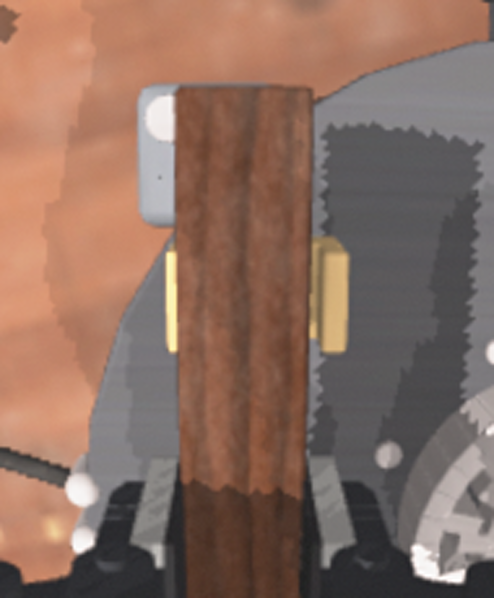

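View pics/w25.png

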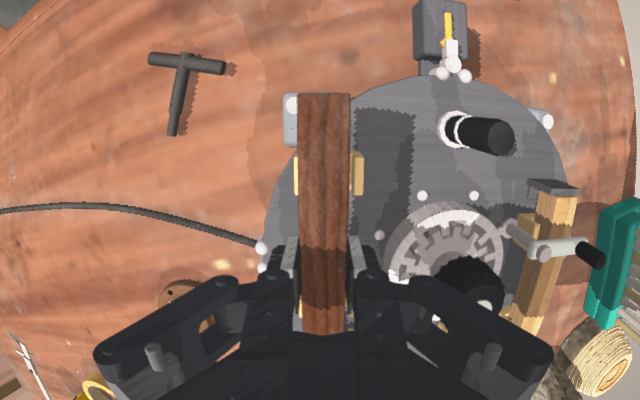

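```bash
cat >> h.py <<'E'
def F(k,P):
    th=np.radians(ANG[k]);X=np.array([np.cos(th),np.sin(th)]); Y=np.array([-X[1],X[0]]); P=np.atleast_2d(P)
    return np.c_[(P[:,:2]-A)@X,(P[:,:2]-A)@Y].round(4)
E
python3 - <<'E'
from h import *
w=load('w25'); z=float(w['tcp'][2])+.0155
u=lambda x,y:(230+x/2.6,60+y/2.6)
print(F(2,pt(w,[u(176,87),u(312,87),u(180,400),u(305,400)],z)))
print('saddle',F(2,pt(w,[u(166,252),u(348,252),u(166,350),u(347,352)],.082)))
E
```

```text
[[ 0.0923 -0.1045]
 [ 0.0712 -0.1046]
 [ 0.0924 -0.0535]
 [ 0.0715 -0.0534]]
saddle [[ 0.0976 -0.0727]
 [ 0.0602 -0.0728]
 [ 0.0981 -0.0518]
 [ 0.0597 -0.0514]]
```

Request:
{"name": "apply_moves", "arguments": {
  "moves": [
    [[0.1, 0, 0], 0, 0.15],
    [[0.2, 0.1, 0.3], 0, 0.15],
    [[0.28, 0.2, 0.6], 0, 0.15],
    [[0.28, 0.2, 0.9], 0, 0.15],
    [[0.28, 0.2, 0.9], 0, 0.15],
    [[0.28, 0.2, 0.9], 0, 0.15],
    [[0.28, 0.2, 0.9], 0, 0.15],
    [[0.28, 0.2, 0.9], 0, 0.15],
    [[0.28, 0.2, 0.9], 0, 0.15],
    [[0.28, 0.2, 0.9], 0, 0.15]
  ]
}}

```text
clock: 46.65
tcp_pos: [0.4009, -0.3142, 0.0939]
orientation: [0.0, 0.963, 0.27, 0.0]
wrist_force: [0.1, -0.2, -0.2]
finger_gap: 0.0206
```

```bash
python3 - <<'E'
from h import *
snap('wrist','w26');fr(2)
im=cv2.imread('pics/w26.png')
cv2.imwrite('pics/z26.png',cv2.resize(im[60:290,230:420],None,fx=2.6,fy=2.6,interpolation=cv2.INTER_CUBIC))
E
```

```text
t 46.7 tcp [ 0.4009 -0.3142  0.0938] xang 31.4 zt [ 0. -0. -1.] F [ 1.1 -0.2 -1.5] T [-0.02  0.01 -0.  ] gap 0.0205 q6 0.2
frame 2 0.0782 -0.0266 toolF [0.8 0.8 1.5]
```

View pics/z26.png

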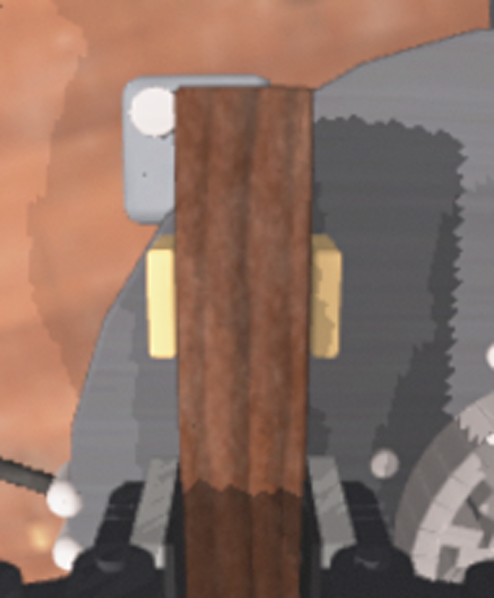

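Request:
{"name": "apply_moves", "arguments": {
  "moves": [
    [[0.02, 0, 0.4], 0, 0.15],
    [[0.02, 0, 0.8], 0, 0.15],
    [[0.02, 0, 1.2], 0, 0.15],
    [[0.02, 0, 1.6], 0, 0.15],
    [[0.02, 0, 1.7], 0, 0.15],
    [[0.02, 0, 1.7], 0, 0.15],
    [[0.02, 0.15, 1.7], 0, 0.15],
    [[0.02, 0.3, 1.7], 0, 0.15],
    [[0.02, 0.4, 1.7], 0, 0.15],
    [[0.02, 0.5, 1.7], 0, 0.15]
  ]
}}

```text
clock: 47.95
tcp_pos: [0.4037, -0.3184, 0.0768]
orientation: [0.0, 0.963, 0.27, 0.0]
wrist_force: [-0.8, -0.1, -0.4]
finger_gap: 0.0209
```

```bash
python3 - <<'E'
from h import *
fr(2)
E
```

```text
t 47.95 tcp [ 0.4037 -0.3184  0.0768] xang 31.4 zt [ 0. -0. -1.] F [-0.8 -0.1 -0.4] T [ 0.04 -0.01  0.02] gap 0.0209 q6 0.2
frame 2 0.078 -0.0215 toolF [-0.7 -0.3  0.4]
```

Request:
{"name": "apply_moves", "arguments": {
  "moves": [
    [[0, 0.1, 0], 0, 0.15],
    [[0, 0.2, 0], 0, 0.15],
    [[0, 0.3, 0], 0, 0.15],
    [[0, 0.35, 0], 0, 0.15],
    [[0, 0.35, 0], 0, 0.15],
    [[0, 0.35, 0], 0, 0.15],
    [[0, 0.35, 0], 0, 0.15],
    [[0, 0.35, 0], 0, 0.15],
    [[0, 0.35, 0], 0, 0.15],
    [[0, 0.35, 0], 0, 0.15]
  ]
}}

```text
clock: 49.2
tcp_pos: [0.4053, -0.3211, 0.0767]
orientation: [-0.0, 0.963, 0.27, -0.0]
wrist_force: [-2.1, 2.2, 1.4]
finger_gap: 0.0208
```

```bash
python3 - <<'E'
from h import *
fr(2)
snap('wrist','w27')
E
```

```text
t 49.2 tcp [ 0.4053 -0.3211  0.0767] xang 31.4 zt [-0.  0. -1.] F [-2.1  2.2  1.4] T [0.54 0.28 0.03] gap 0.0208 q6 0.2
frame 2 0.078 -0.0184 toolF [-0.6 -3.  -1.4]
```

View pics/w27.png

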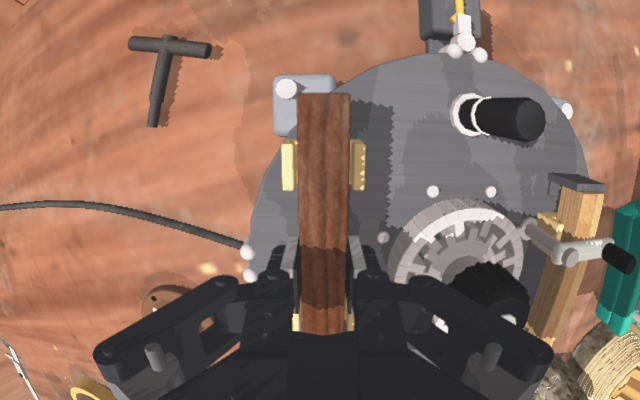

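Request:
{"name": "apply_moves", "arguments": {
  "moves": [
    [[0, 0.05, 0], 0, 0.15],
    [[0, 0.1, 0], 0, 0.15],
    [[0, 0.15, 0], 0, 0.15],
    [[0, 0.15, 0], 0, 0.15],
    [[0, 0.15, 0], 0, 0.15],
    [[0, 0.15, 0], 0, 0.15],
    [[0, 0.15, 0], 0, 0.15],
    [[0, 0.15, 0], 0, 0.15],
    [[0, 0.15, 0], 0, 0.15],
    [[0, 0.15, 0], 0, 0.15]
  ]
}}

```text
clock: 50.5
tcp_pos: [0.4054, -0.3213, 0.0767]
orientation: [-0.001, 0.963, 0.271, -0.0]
wrist_force: [-3.6, 6.4, 4.9]
finger_gap: 0.0208
```

```bash
python3 - <<'E'
from h import *
fr(2)
E
```

```text
t 50.5 tcp [ 0.4054 -0.3213  0.0767] xang 31.4 zt [-0.001  0.002 -1.   ] F [-3.6  6.4  4.9] T [1.16 0.68 0.1 ] gap 0.0208 q6 0.2
frame 2 0.0781 -0.0182 toolF [ 0.2 -7.4 -4.9]
```

Request:
{"name": "apply_moves", "arguments": {
  "moves": [
    [[0, -0.12, 0], 0, 0.15],
    [[0, -0.12, 0], 0, 0.36],
    [[0, -0.12, 0], 0, 0.36],
    [[0, -0.12, 0], 0, 0.36],
    [[0, -0.12, -1.5], 0, 0.36],
    [[0, -0.12, -4], 0, 0.36],
    [[0, -0.1, -7], 0, 0.4],
    [[0, 1, -10], 0, 0.4],
    [[0, 2, -10], 0, 0.4],
    [[0, 2, -10], 0, 0.4]
  ]
}}

```text
clock: 51.75
tcp_pos: [0.4169, -0.3402, 0.1769]
orientation: [0.0, 0.963, 0.27, 0.0]
wrist_force: [0.0, 1.5, -0.2]
finger_gap: 0.034
```

```bash
python3 - <<'E'
from h import *
snap('wrist','w28x');snap('wrist','w28');fr(2)
print(rel(W(2,.0565,.0575,.105),31.4))
E
```

```text
t 51.85 tcp [ 0.416  -0.339   0.1758] xang 31.4 zt [-0.001  0.002 -1.   ] F [ 0.1  0.5 -0.1] T [ 0.    0.04 -0.03] gap 0.0343 q6 0.19
frame 2 0.0782 0.0025 toolF [ 0.4 -0.4  0.1]
([2.18, 5.51, 7.07], -0.0)
```

View pics/w28.png

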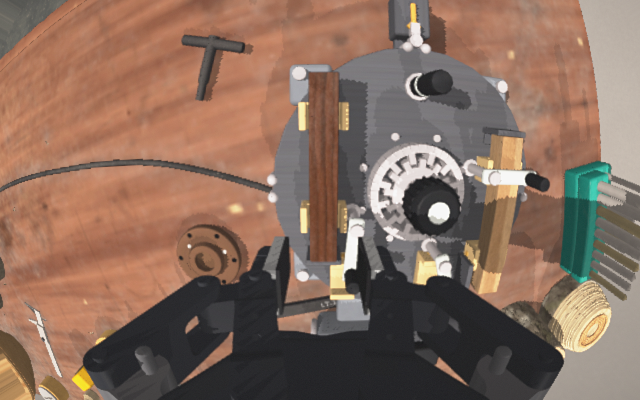

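Request:
{"name": "apply_moves", "arguments": {
  "moves": [
    [[0.7, 1.8, 0], 0, 0.4],
    [[1.4, 3.6, 0], 0, 0.4],
    [[2.2, 5.4, 1], 0, 0.4],
    [[2.2, 5.5, 2.5], 0, 0.4],
    [[2.2, 5.5, 4.5], 0, 0.4],
    [[2.2, 5.5, 6.5], 0, 0.4],
    [[2.2, 5.5, 7.1], 0, 0.4],
    [[2.2, 5.5, 7.1], 0, 0.4],
    [[2.2, 5.5, 7.1], 0, 0.05],
    [[2.2, 5.5, 7.1], 0, 0.05]
  ],
  "squeeze": 30
}}

```text
clock: 53.1
tcp_pos: [0.4644, -0.3755, 0.1067]
orientation: [0.001, 0.963, 0.27, 0.0]
wrist_force: [0.0, 0.2, 1.8]
finger_gap: 0.0104
```

```bash
python3 - <<'E'
from h import *
snap('wrist','w29');fr(2)
E
```

```text
t 53.15 tcp [ 0.4644 -0.3755  0.1067] xang 31.4 zt [ 0.001 -0.001 -1.   ] F [ 0.  -0.4  2.4] T [0.06 0.18 0.03] gap 0.0106 q6 0.21
frame 2 0.056 0.0589 toolF [-0.2  0.4 -2.4]
```

View pics/w29.png

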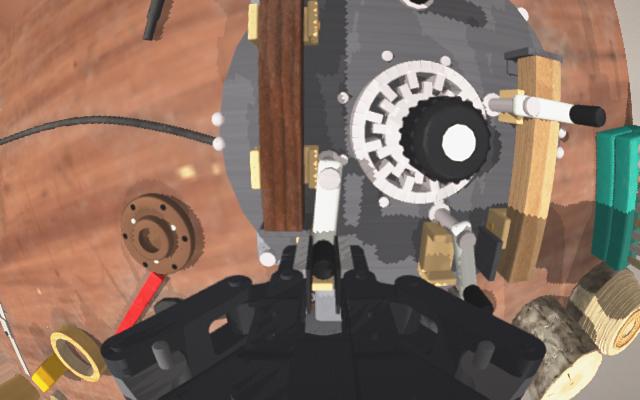

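```bash
python3 - <<'E'
from h import *
def pg(d): t=np.radians(d); return W(2,.0532+.0376*np.cos(t),.0215+.0376*np.sin(t),.105)
b=np.array(rel(pg(85.7))[0])
for d in (82,75,68,61,54,47,40,33,26,19): print(d,(np.array(rel(pg(d))[0])-b).round(2),round(85.7-d))
E
```

```text
82 [-0.24 -0.02  0.  ] 4
75 [-0.69 -0.11  0.  ] 11
68 [-1.13 -0.26  0.  ] 18
61 [-1.54 -0.46  0.  ] 25
54 [-1.93 -0.7   0.  ] 32
47 [-2.28 -1.    0.  ] 39
40 [-2.6  -1.33  0.  ] 46
33 [-2.87 -1.7   0.  ] 53
26 [-3.1 -2.1  0. ] 60
19 [-3.27 -2.52  0.  ] 67
```

Request:
{"name": "apply_moves", "arguments": {
  "moves": [
    [[-0.24, -0.02, 0], 4, 0.05],
    [[-0.69, -0.11, 0], 11, 0.05],
    [[-1.13, -0.26, 0], 18, 0.05],
    [[-1.54, -0.46, 0], 25, 0.05],
    [[-1.93, -0.7, 0], 32, 0.05],
    [[-2.28, -1.0, 0], 39, 0.05],
    [[-2.6, -1.33, 0], 46, 0.05],
    [[-2.87, -1.7, 0], 53, 0.05],
    [[-3.1, -2.1, 0], 60, 0.05],
    [[-3.27, -2.52, 0], 67, 0.05]
  ]
}}

```text
clock: 54.4
tcp_pos: [0.4231, -0.371, 0.1067]
orientation: [0.0, 0.951, -0.308, 0.001]
wrist_force: [-1.3, 0.7, 2.3]
finger_gap: 0.0106
```

```bash
python3 - <<'E'
from h import *
fr(2)
def pg(d): t=np.radians(d); return W(2,.0532+.0376*np.cos(t),.0215+.0376*np.sin(t),.105)
b=np.array(rel(pg(19))[0])
for d in (12,6,2,0,-2,-4): print(d,(np.array(rel(pg(d))[0])-b).round(2),round(19-d))
E
```

```text
t 54.4 tcp [ 0.4231 -0.371   0.1067] xang -35.9 zt [ 0.001 -0.001 -1.   ] F [-1.3  0.7  2.3] T [0.2  0.14 0.1 ] gap 0.0106 q6 1.33
frame 2 0.0889 0.0335 toolF [-1.5  0.1 -2.3]
12 [-0.46 -0.06  0.  ] 7
6 [-0.84 -0.15  0.  ] 13
2 [-1.09 -0.24  0.  ] 17
0 [-1.21 -0.28  0.  ] 19
-2 [-1.33 -0.34  0.  ] 21
-4 [-1.45 -0.39  0.  ] 23
```

Request:
{"name": "apply_moves", "arguments": {
  "moves": [
    [[-0.46, -0.06, 0], 7, 0.05],
    [[-0.84, -0.15, 0], 13, 0.05],
    [[-1.09, -0.24, 0], 17, 0.05],
    [[-1.25, -0.3, 0], 19, 0.05],
    [[-1.33, -0.34, 0], 20, 0.05],
    [[-1.33, -0.34, 0], 20, 0.05],
    [[-1.33, -0.34, 0], 20, 0.05],
    [[-1.33, -0.34, 0], 20, 0.05],
    [[-1.33, -0.34, 0], 20, 0.05],
    [[-1.33, -0.34, 0], 20, 0.05]
  ]
}}

```text
clock: 55.65
tcp_pos: [0.4146, -0.3612, 0.1067]
orientation: [0.001, 0.885, -0.467, 0.001]
wrist_force: [-1.4, -1.7, 7.3]
finger_gap: 0.0109
```

```bash
python3 - <<'E'
from h import *
fr(2); snap('wrist','w30')
E
```

```text
t 55.65 tcp [ 0.4146 -0.3612  0.1067] xang -55.6 zt [ 0.001 -0.002 -1.   ] F [-1.4 -1.7  7.3] T [-0.27  0.28  0.08] gap 0.0109 q6 1.68
frame 2 0.091 0.0207 toolF [ 0.6  2.1 -7.3]
```

View pics/w30.png

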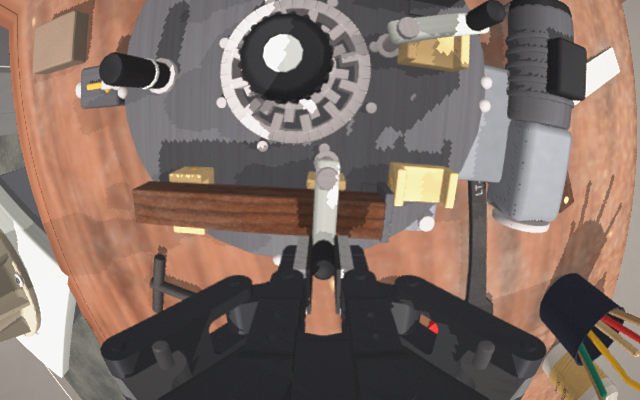

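```bash
python3 - <<'E'
from h import *
w=load('w30')
a=pt(w,[(326,180),(323,235)],.1025); b=pt(w,[(383,196),(137,188)],.092)
an=lambda q:np.degrees(np.arctan2(*(q[1]-q[0])[[1,0]]))%360
print(an(a),an(b),ANG[2])
E
```

```text
211.5207807509291 122.36035100813696 211.4
```

Request:
{"name": "apply_moves", "arguments": {
  "moves": [
    [[-0.1, 0, 0], 1, 0.05],
    [[-0.2, 0, 0], 1, 0.05],
    [[-0.25, 0, 0], 1, 0.05],
    [[-0.25, 0, 0], 1, 0.05],
    [[-0.25, 0, 0], 1, 0.05],
    [[-0.25, 0, 0], 1, 0.05],
    [[-0.25, 0, 0], 1, 0.05],
    [[-0.25, 0, 0], 1, 0.05],
    [[-0.25, 0, 0], 1, 0.05],
    [[-0.25, 0, 0], 1, 0.05]
  ]
}}

```text
clock: 56.95
tcp_pos: [0.4144, -0.3608, 0.1067]
orientation: [0.001, 0.88, -0.474, 0.003]
wrist_force: [1.9, -6.2, 2.1]
finger_gap: 0.0104
```

```bash
python3 - <<'E'
from h import *
fr(2)
E
```

```text
t 56.95 tcp [ 0.4144 -0.3608  0.1067] xang -56.6 zt [ 0.003 -0.005 -1.   ] F [ 1.9 -6.2  2.1] T [-1.38 -0.4   0.15] gap 0.0104 q6 1.7
frame 2 0.091 0.0203 toolF [ 6.3  1.8 -2.1]
```

Request:
{"name": "apply_moves", "arguments": {
  "moves": [
    [[0.15, 0, 0], 0, 0.05],
    [[0.15, 0, 0], 0, 0.35],
    [[0.15, 0, 0], 0, 0.35],
    [[0.15, 0, -2], 0, 0.35],
    [[0.15, 0, -6], 0, 0.35],
    [[0.15, 0, -12], 0, 0.5],
    [[0.15, 1, -18], 0, 0.6],
    [[0.15, 2, -22], 0, 0.6],
    [[0.15, 2, -22], 0, 0.6],
    [[0.15, 2, -22], 0, 0.6]
  ]
}}

```text
clock: 58.2
tcp_pos: [0.3967, -0.3697, 0.3245]
orientation: [-0.001, 0.88, -0.474, -0.001]
wrist_force: [-0.7, -0.1, -0.8]
finger_gap: 0.0513
```

```bash
python3 - <<'E'
from h import *
snap('wrist','w31x');snap('wrist','w31');info()
im=cv2.imread('pics/w31.png')
cv2.imwrite('pics/z31.png',cv2.resize(im[0:260,170:470],None,fx=2.3,fy=2.3,interpolation=cv2.INTER_CUBIC))
E
```

```text
t 58.3 tcp [ 0.3965 -0.3694  0.3238] xang -56.6 zt [-0.002  0.003 -1.   ] F [ 0.5  0.4 -0.6] T [-0.01 -0.05  0.  ] gap 0.0512 q6 1.66
```

View pics/z31.png

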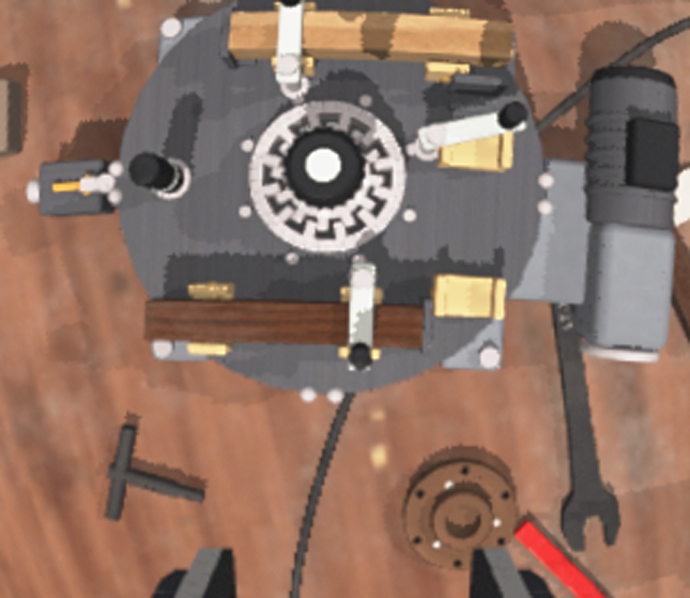

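```bash
python3 - <<'E'
from h import *
w=load('w31'); u=lambda x,y:(170+x/2.3,y/2.3)
rr=[pt(w,[u(115,170),u(115,197)],.058).mean(0),pt(w,[u(546,181),u(545,208)],.058).mean(0)]
print('dial axis', np.degrees(np.arctan2(*(rr[0]-rr[1])[[1,0]])))
B=pt(w,[u(171,28),u(163,348),u(489,357)],.035); print('base',np.degrees(np.arctan2(*(B[1]-B[2])[[1,0]])),np.degrees(np.arctan2(*(B[0]-B[1])[[1,0]])))
print('dark',F(2,pt(w,[u(146,320),u(422,325)],.092)),'stop2 left edge',F(2,pt(w,u(424,325),.088)))
print('pale',F(1,pt(w,[u(230,35),u(513,40)],.092)))
print('bar2',np.degrees(np.arctan2(*(np.subtract(*pt(w,[u(360,340),u(363,280)],.1015)))[[1,0]]))%360, 'bar1',np.degrees(np.arctan2(*(np.subtract(*pt(w,[u(290,15),u(288,70)],.1015)))[[1,0]])))
im=cv2.imread('pics/w31.png'); cv2.imwrite('pics/z32.png',cv2.resize(im[0:60,250:410],None,fx=5,fy=5,interpolation=cv2.INTER_CUBIC))
E
```

```text
dial axis 121.42429143388975
base 121.62784759458243 31.48162100596163
dark [[ 0.0788 -0.0938]
 [ 0.0781  0.0544]] stop2 left edge [[0.0784 0.0558]]
pale [[ 0.0766  0.0521]
 [ 0.0804 -0.097 ]]
bar2 210.67772839438345 bar1 31.994634389645764
```

View pics/z32.png

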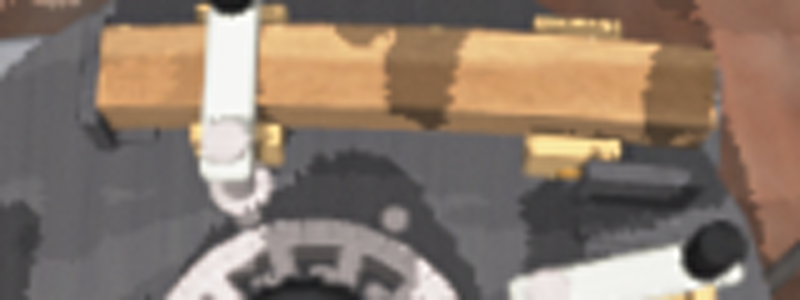

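```bash
python3 - <<'E'
from h import *
a=snap('top','t33')['pixels'];b=snap('scene','s33')['pixels']
cv2.imwrite('pics/z33.png',cv2.resize(np.vstack([a,b])[:,:,::-1],(480,600)))
E
```

```text
(no output)
```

View pics/z33.png

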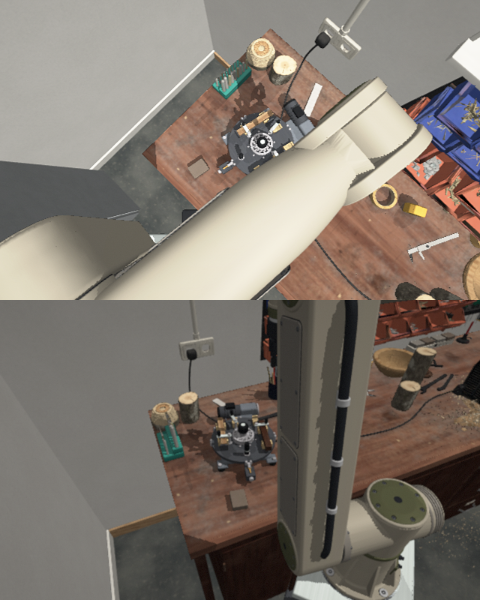

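```bash
python3 - <<'E'
from h import *
info(); print(env.hand_in())
E
```

```text
t 58.4 tcp [ 0.3966 -0.3696  0.3241] xang -56.6 zt [-0.002  0.003 -1.   ] F [0.2 0.7 0.5] T [ 0.03 -0.02 -0.01] gap 0.0511 q6 1.66
the job is handed in; nothing more can be done
None
```

I turned the dial to the pointer, meshed the gear, put both blanks in cradles, and handed the job in at about 58 s.

- **Dial:** I turned it anticlockwise by the handle post. On the first release it stood about 3° past the pointer, so I brought it back and measured again. In the last picture the dial's ribs lie along 121.4°, with the base at about 121.5°, so it is in the detent.
- **Gear:** I pressed the knob down gently while rocking it. The teeth met at about 2.5 mm, slid in after a turn of roughly 15°, and the knob stopped firmly after 16.0 mm of travel. The force was about 20 N at the bottom.
- **Blanks:** I found only two on the bench. The brown piece behind the motor is the stock of a try square. The pale blank is in cradle 1 and the dark blank in cradle 2, each pushed against its end stop until I felt about 7 N. Cradle 0 stays empty and I did not touch its clamp bar.
- **Clamp bars 1 and 2:** I swung each aside before its blank went in, then back until it met resistance. Both measured square to within 1° in the last picture.
- **Bystanders:** I did not touch the sanding block, faceplate or spanner, and they look unmoved in the last pictures. I did not measure their positions again.

In the camera measurements, seat 2 came out about 2 mm from where I had worked it out to be. I corrected for it from a close picture before lowering the dark blank. No check failed at the end.

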